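Fit and load a slide stainer's reagent carousel

TASK

Get the slide stainer ready for a run. First turn the bare drive wheel by its rim until its red mark faces the red pointer; then lift the grey carousel by its knob on to the spindle, turn it to and fro until its keyway finds the key and it drops fully home on the wheel, without dragging the wheel off the pointer. Then stand every reagent cartridge on the mat in the carousel bay of its own colour, and last press the green start button fully in, leaving the dishes, jar, bottle and bowl where they are.

Things in the scene. Friction and masses are not known exactly. Their poses are not given: they have to be found in the camera images.
- drive (a joint): Turn of the stainer's horizontal drive wheel about its upright axis, rad: 0 when its red mark faces the red pointer, growing anticlockwise seen from above. It starts 1.1 to 2.0. The wheel turns stiffly (about 0.35 N m, 3 to 4 N at the rim) and stays where it is left.
- drive_mark (a point): Red mark engraved on the drive wheel's rim; this point is on the rim's top, 70 mm above the table and 108 mm from the axis. The bare aluminium wheel is 224 mm across; its upright steel rim is 8 mm thick (radius 104 to 112 mm) and stands 20 mm above the wheel's web and 30 mm above the housing round it, so it can be pinched from above, one finger inside and one outside.
- pointer (a point): Where the mark has to be: the point over the rim, at its top (70 mm above the table, 108 mm from the axis), that the fixed flat red arrow on the housing points at. The arrow lies on the housing top just outside the rim, on the side towards the robot.
- spindle_top (a point): Centre of the top of the upright steel spindle on the wheel's axis, 106 mm above the table; the frame is fixed to the housing (x axis away from the pointer). The spindle is 22 mm thick; its top 8 mm taper to 16 mm. A brass key 8 mm wide sticks out 5 mm from its side; the key's top is 26 mm below the spindle's top.
- seat (a point): Centre of the round seat (90 mm across, on the drive wheel, 64 mm above the table) that carries the carousel's underside when it is home. The spindle and its key turn with the wheel, but the spindle is clamped where the service technician left it: the key points the same way as the red mark only to within 0.35 rad either side, so it is found by feel (or by looking).
- carousel_knob (a point): Centre of the black round knob (44 mm across, 30 mm tall) on top of the grey reagent carousel (round plate 198 mm across, 8 mm thick; 78 mm tall with the knob; 0.5 kg). The point is 63 mm above the carousel's underside and on its axis; own x axis towards the keyway line. Home on the seat, it is 21 mm above spindle_top; stopped on the key, 37 mm.
- keyway_line (a point): Outer part of the white line on the carousel's plate, over the keyway (its +x side): 85 mm from the axis, between the green and blue bays. The bore under the knob is 24.4 mm wide, 48 mm deep, open below, with a keyway 10 mm wide all the way up. Out of line, the carousel stops on the key 16 mm too high; in line (0.07 rad of play either side) it drops home.
- bay_blue (a point): Centre of the floor (plate top) of the blue bay of the carousel, 57.3 mm from its axis, 45 degrees anticlockwise from the keyway line; blue floor and blue outer end wall. Own x axis points outwards. The bay is 42 mm wide and about 67 mm long (radial), side and outer end walls 4 mm thick and 12 mm high; the inner end is the hub (47 mm across).
- bay_red (a point): Centre of the floor (plate top) of the red bay of the carousel, 57.3 mm from its axis, 135 degrees anticlockwise from the keyway line; red floor and red outer end wall. Own x axis points outwards. The bay is 42 mm wide and about 67 mm long (radial), side and outer end walls 4 mm thick and 12 mm high; the inner end is the hub (47 mm across).
- bay_yellow (a point): Centre of the floor (plate top) of the yellow bay of the carousel, 57.3 mm from its axis, 225 degrees anticlockwise from the keyway line; yellow floor and yellow outer end wall. Own x axis points outwards. The bay is 42 mm wide and about 67 mm long (radial), side and outer end walls 4 mm thick and 12 mm high; the inner end is the hub (47 mm across).
- bay_green (a point): Centre of the floor (plate top) of the green bay of the carousel, 57.3 mm from its axis, 315 degrees anticlockwise from the keyway line; green floor and green outer end wall. Own x axis points outwards. The bay is 42 mm wide and about 67 mm long (radial), side and outer end walls 4 mm thick and 12 mm high; the inner end is the hub (47 mm across).
- cart_blue_mid (a point): Middle of the blue sealed reagent cartridge, a block 60 mm long (its x), 36 mm wide (its y) and 46 mm tall (the top 6 mm are a white screw cap 20 mm across and a low white ridge), 0.15 kg; the point is 23 mm above its underside, on the upright centre line. It starts standing on a blue mat 3 mm thick, or is absent. Either way round is the same.
- cart_red_mid (a point): Middle of the red sealed reagent cartridge, a block 60 mm long (its x), 36 mm wide (its y) and 46 mm tall (the top 6 mm are a white screw cap 20 mm across and a low white ridge), 0.15 kg; the point is 23 mm above its underside, on the upright centre line. It starts standing on a blue mat 3 mm thick, or is absent. Either way round is the same.
- cart_yellow_mid (a point): Middle of the yellow sealed reagent cartridge, a block 60 mm long (its x), 36 mm wide (its y) and 46 mm tall (the top 6 mm are a white screw cap 20 mm across and a low white ridge), 0.15 kg; the point is 23 mm above its underside, on the upright centre line. It starts standing on a blue mat 3 mm thick, or is absent. Either way round is the same.
- cart_green_mid (a point): Middle of the green sealed reagent cartridge, a block 60 mm long (its x), 36 mm wide (its y) and 46 mm tall (the top 6 mm are a white screw cap 20 mm across and a low white ridge), 0.15 kg; the point is 23 mm above its underside, on the upright centre line. It starts standing on a blue mat 3 mm thick, or is absent. Either way round is the same.
- start (a joint): Travel of the green push button on the stainer's housing, m: 0 out, 0.006 fully in (5 N); it springs back.
- start_top (a point): Centre of the top of the green start button, 28 mm across, pressed straight down.
- petri_a: Closed petri dish, 92 mm across and 16 mm tall, between the carousel and the bottles; origin in the middle of its underside. Not part of the job.
- petri_b: Closed petri dish, 92 mm across and 16 mm tall, behind the carousel; origin in the middle of its underside. Not part of the job.
- amber_jar: Amber jar, 80 mm across, 130 mm tall; origin in the middle of its underside. Not part of the job.
- spirit: Clear bottle, 66 mm across, 120 mm tall; origin in the middle of its underside. Not part of the job.
- bowl: White bowl, 110 mm across, 45 mm tall; origin in the middle of its underside. Not part of the job.
Mind the look-alikes: they are no part of the job. Several things look just like the part that bears carousel_knob: the one meant starts farthest to the robot's right. Of the things that look like the part that bears cart_green_mid, the larger one is meant.

How it is judged:
By the outcome, as a careful person would: the job done as asked, in the order asked, and still so for the second after the job is handed in, with the robot touching nothing.
Of cart_blue, cart_red, cart_yellow, cart_green only 2 to 4 are there at a start; the rules pass over those that are not, and their reading is None.
At some moment in a run one of cart_blue, cart_red, cart_yellow, cart_green may be knocked a few centimetres aside while the robot is not near it.
It also fails if it takes over 210 s, if anything falls off the work surface, if the arm or the gripper's body presses on something with over 40 N, if the wrist force passes 120 N, or if a joint passes its speed limit or range.

ROBOT

A 6-joint arm with a two-finger parallel gripper is mounted at the origin on the work surface. World frame = base frame: x ahead of the robot, y to its left, z up, the work surface at z = 0. Lengths are in m, angles in degrees, forces in N, time in s.
With the tool pointing down it reaches from about 0.4 to 0.825 m from the base axis. Payload 7 kg.
Tool frame: the origin (TCP) lies at the very end of the fingers, on their centre line; the grasp point (between the pads) lies 19 mm behind it; z points along the fingers, y is the direction in which the jaws open and shut (so a half turn about z gives the same grasp; the last joint's range is limited). The gripper opens to 88 mm and grips with 3 to 60 N. Pads are 19 mm wide; open, the fingers measure 130 mm over their backs; the gripper's body (78 mm by 193 mm) begins 47 mm behind the grasp point.
Start: joints at [86.809, 20.546, 0.682, 0, -70.136, -16.507], TCP at [0.228, 0.635, 0.227] pointing down, gripper open.
Joint ranges: [-176.03, 176.03], [-82.01, 121.73], [-58.28, 71.71], [-173.87, 95.51], [-174.79, -0.11], [-173.66, 173.66]. Speed limits (degrees/s): [136.94, 136.94, 172.46, 180, 180, 180].

INTERFACE

Orientations are given as [roll, pitch, yaw] about the fixed x, y, z axes, in that order (R = Rz(yaw) Ry(pitch) Rx(roll)).
In Python, from plant import telemetry, snapshot, calibration, workorder gives the robot as it stands. The module is installed in compiled form; this text tells all that it offers.
- The arm moves only by the tool step_arm, never from a script. Its argument "plan" is text: rows parted by semicolons, each of 7 numbers parted by spaces: the finger opening in cm, from 0 to 8.76, then the shift along the tool's x, y, z in cm, then the turn, a rotation vector about the tool's x, y, z in degrees. A call has 1 to 12 rows; each row shifts and turns the commanded pose from where the row before left it, along the tool's axes as they then stand; what a row does not reach is not made up. A row lasts 1/12 s, in which the tool goes at most 41.7 mm and 7.16 degrees, less where a joint would pass 70% of its speed; a pose out of reach is approached as far as the arm can. A call with a gripper value outside its range is refused whole. The fingers move at their own pace and stop on an object; the grip force is fixed at half the most. Time passes only in rows, so rows that do not move let the fingers close. It gives the time, the measured TCP pose, the force and the opening at its end, in the units of the state.
- telemetry.get_obs(): the state, without advancing time (a new reading comes with each control period).
- snapshot(name): name is "scene" or "side" or "wrist"; returns the picture (480x640x3 uint8, blue, green, red); there is no depth.
- calibration(name): a dict with "K" (3x3 intrinsics, pixels), "camera_from_world" (4x4, takes a point from world to camera coordinates). Camera axes: x right, y up, looking along -z (the intrinsics and any distortion apply to the point x, -y, -z); pixel columns grow to the right and rows downward; lengths in m; the calibration is good to about 2 mm. A picture is of the moment at which its call begins: read the wrist's pose just before it. calibration takes no time and is no camera call; for the wrist camera it gives the pose at the moment of the call.
- workorder.close_job(): hands the job in, once; it reports no verdict.
The state is a dict: "clock": time; "joint_pos": joint angles; "qvel": joint speeds; "tau": joint torques, N m; "tool_pos": TCP position; "orientation": TCP orientation; "force": force on the tool from outside, world axes, zero at the start; "moment": the same for the moment, N m; "opening": finger opening in m.
Only numpy, scipy, OpenCV 4.12 (cv2) and the standard library are available. Lean on these libraries where they do the work, as an engineer would, in place of code of your own. Each camera call takes 0.05 s, during which the arm holds its last target.

## Working session

There is one attempt and no reset: what is moved stays moved. The work goes in short steps, Python scripts to look and compute and a tool call to move; the robot and the scene stay as the last step left them, time stands still between calls to the robot, and variables do not carry over. Pictures are saved under pics/ and viewed, and the job is handed in when it is done.

Besides the shell and the picture viewer there is one more tool, called after "Call:" by a JSON object that holds its "op" and its "data". step_arm: Moves the arm, as the interface text tells. Its arguments: {"type":"object","properties":{"plan":{"type":"string"}},"required":["plan"]}

```bash
mkdir -p pics; ls; cat > h.py <<'E'
import numpy as np, cv2
from plant import telemetry, snapshot, calibration, workorder
E
python3 - <<'E'
from h import *
o=telemetry.get_obs(); print(o)
for n in ["scene","side","wrist"]:
    c=calibration(n); print(n,{k:np.round(v,4).tolist() if hasattr(v,'shape') or isinstance(v,list) else v for k,v in c.items()})
    cv2.imwrite(f"pics/{n}0.png",snapshot(n))
E
```

```text
pics
{'clock': 0.0, 'joint_pos': array([ 8.68091045e+01,  2.05918928e+01,  6.33936243e-01, -2.16816589e-02,
       -7.01379893e+01, -1.65076628e+01]), 'qvel': array([ 0.06739356,  0.00463103,  0.01455236, -0.01083641, -0.10405315,
        0.02414184]), 'tau': array([ 1.10813248e-04, -5.82710302e+01,  2.93079096e+01,  6.99776977e+00,
        7.21077886e-03, -1.57907593e-04]), 'tool_pos': array([0.22736479, 0.63501691, 0.22561387]), 'orientation': array([ 1.79902217e+02, -7.72323753e-03, -1.97059353e+01]), 'force': array([ 0.08653182, -0.72165699,  0.38354977]), 'moment': array([-0.03519413,  0.00475929, -0.0373159 ]), 'opening': 0.08747494272943808}
scene {'K': [[503.4003, 0.0, 319.8963], [0.0, 503.4003, 237.6125], [0.0, 0.0, 1.0]], 'camera_from_world': [[0.8825, 0.47, -0.0179, -0.4462], [-0.3508, 0.6831, 0.6405, 0.1268], [0.3132, -0.559, 0.7677, -1.3012], [0.0, 0.0, 0.0, 1.0]]}
side {'K': [[458.0589, 0.0, 316.929], [0.0, 458.0589, 246.1005], [0.0, 0.0, 1.0]], 'camera_from_world': [[0.9702, -0.2422, 0.0113, -0.4648], [0.1848, 0.7689, 0.612, -0.1536], [-0.1569, -0.5917, 0.7907, -1.2366], [0.0, 0.0, 0.0, 1.0]]}
wrist {'K': [[332.799, 0.0, 316.9979], [0.0, 332.799, 233.2465], [0.0, 0.0, 1.0]], 'camera_from_world': [[-0.3362, -0.9418, 0.0008, 0.6735], [0.9066, -0.3239, -0.2703, 0.0338], [0.2548, -0.0901, 0.9628, -0.3903], [0.0, 0.0, 0.0, 1.0]]}
```

View pics/scene0.png

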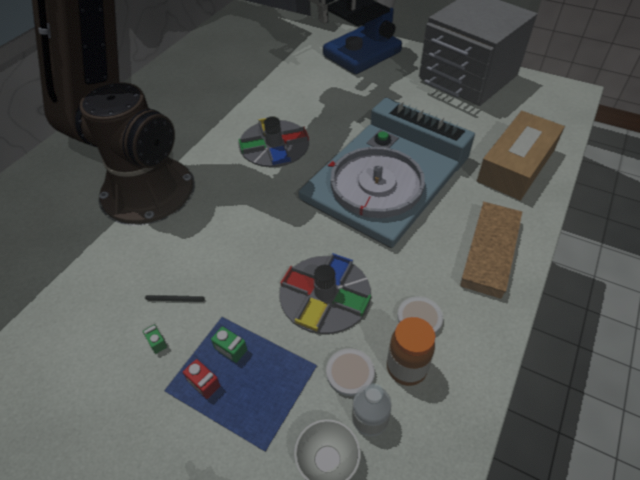

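View pics/side0.png

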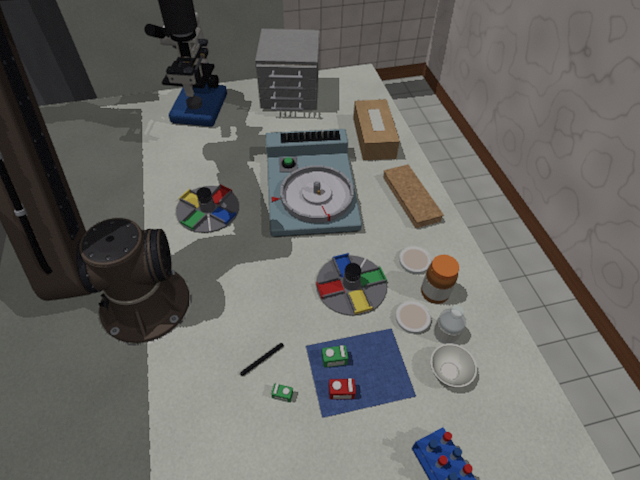

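View pics/wrist0.png

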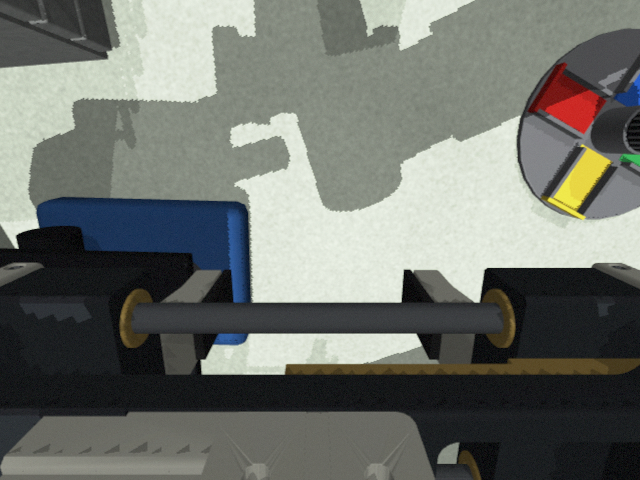

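```bash
cat > h.py <<'E'
import numpy as np, cv2
from plant import telemetry, snapshot, calibration, workorder
def proj(c,P):
    P=np.atleast_2d(P); T=np.array(c["camera_from_world"]); K=np.array(c["K"])
    q=P@T[:3,:3].T+T[:3,3]; q=q*[1,-1,-1]; u=q@K.T; return u[:,:2]/u[:,2:]
def ray(c,uv):
    uv=np.atleast_2d(uv).astype(float); T=np.array(c["camera_from_world"]); K=np.array(c["K"])
    d=np.c_[uv,np.ones(len(uv))]@np.linalg.inv(K).T*[1,-1,-1]
    R=T[:3,:3]; return -R.T@T[:3,3], d@R
def plane(c,uv,z):
    o,d=ray(c,uv); return o+d*((z-o[2])/d[:,2])[:,None]
def tri(cs,uvs):
    A=np.zeros((3,3));b=np.zeros(3)
    for c,uv in zip(cs,uvs):
        o,d=ray(c,uv);d=d[0]/np.linalg.norm(d[0]);M=np.eye(3)-np.outer(d,d);A+=M;b+=M@o
    return np.linalg.solve(A,b)
def crop(img,x0,y0,w,h,s,name):
    cv2.imwrite("pics/"+name,cv2.resize(img[y0:y0+h,x0:x0+w],None,fx=s,fy=s,interpolation=cv2.INTER_CUBIC))
E
python3 - <<'E'
from h import *
S=calibration("scene");D=calibration("side")
for z,nm,a,b in [(.05,"carA",(325,290),(352,285)),(.05,"carB",(273,140),(207,207)),(.03,"green",(228,343),(335,356)),(.02,"smallgreen",(155,338),(283,393)),(.03,"red",(200,377),(342,389)),(.1,"spindle",(378,175),(317,187)),(.05,"button",(382,137),(289,162)),(0.06,"arrow",(332,165),(277,200)),(0.07,"mark",(362,210),(327,215))]:
    print(nm,plane(S,a,z).round(3),plane(D,b,z).round(3))
s=cv2.imread("pics/scene0.png");d=cv2.imread("pics/side0.png")
crop(s,290,90,190,150,4,"s_st.png")
crop(s,130,240,260,200,3,"s_mat.png")
crop(d,250,120,120,120,5,"d_st.png")
crop(d,230,240,200,180,3,"d_mat.png")
E
```

```text
carA [[ 0.57  -0.097  0.05 ]] [[ 0.548 -0.107  0.05 ]]
carB [[0.225 0.263 0.05 ]] [[0.202 0.265 0.05 ]]
green [[ 0.453 -0.281  0.03 ]] [[ 0.454 -0.282  0.03 ]]
smallgreen [[ 0.313 -0.335  0.02 ]] [[ 0.313 -0.338  0.02 ]]
red [[ 0.447 -0.363  0.03 ]] [[ 0.448 -0.365  0.03 ]]
spindle [[0.547 0.215 0.1  ]] [[0.534 0.222 0.1  ]]
button [[0.478 0.405 0.05 ]] [[0.485 0.405 0.05 ]]
arrow [[0.415 0.237 0.06 ]] [[0.412 0.235 0.06 ]]
mark [[0.55  0.123 0.07 ]] [[0.542 0.133 0.07 ]]
```

View pics/s_st.png

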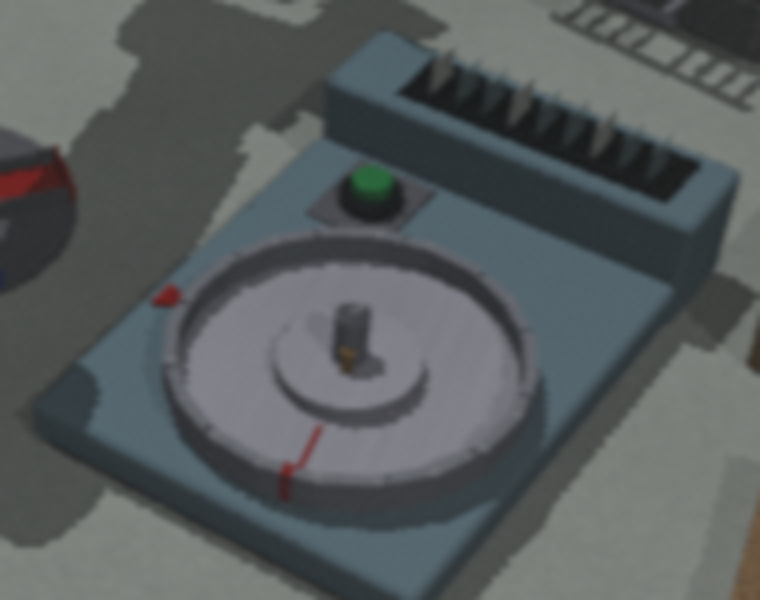

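View pics/s_mat.png

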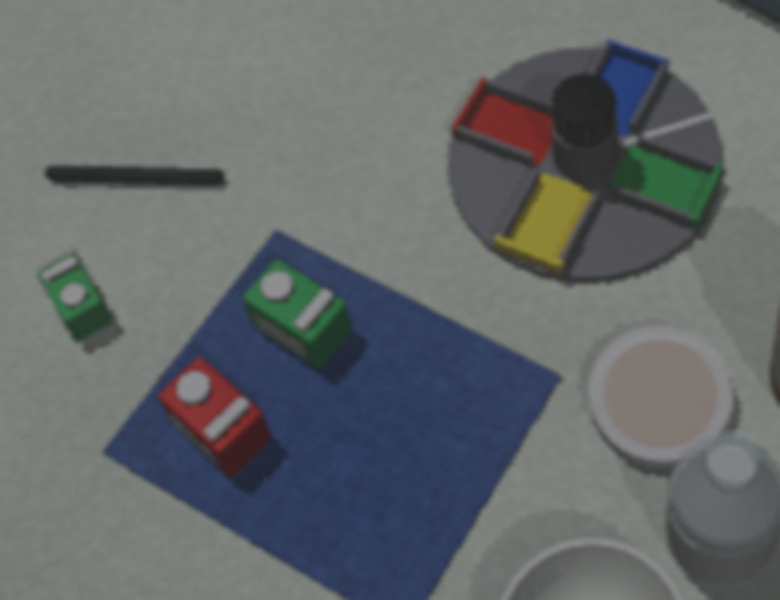

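View pics/d_st.png

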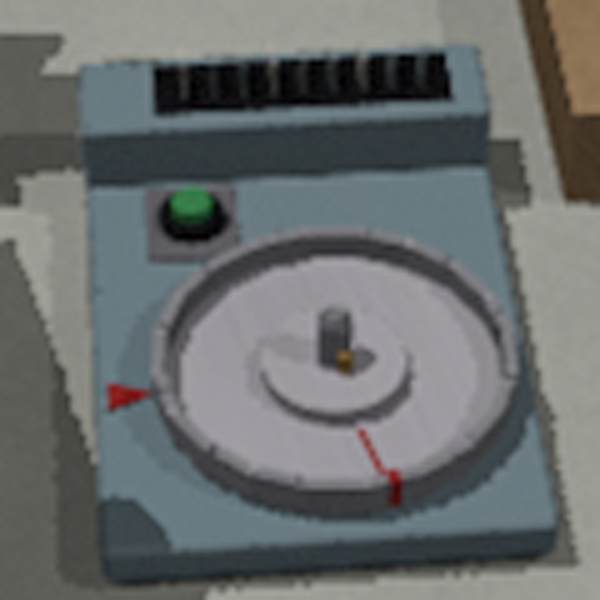

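View pics/d_mat.png

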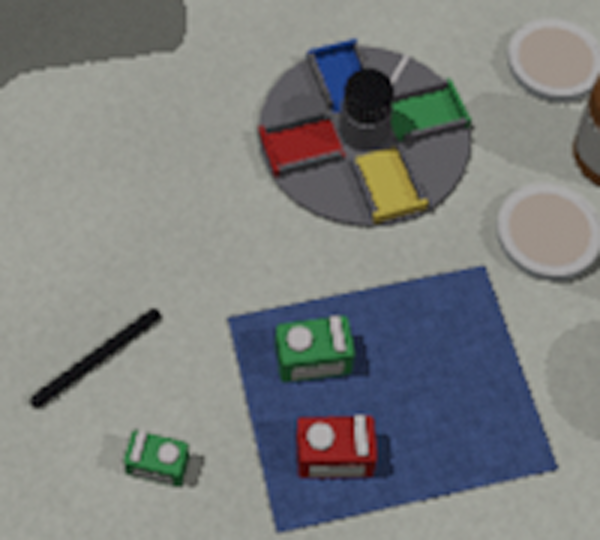

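```bash
python3 - <<'E'
from h import *
S=calibration("scene");D=calibration("side");C=[S,D]
pts={"sp":((378.2,167.2),(317,182.8),.106),"but":((383,134.8),(288.2,161),.06),"tip":((335.5,164),(281,199),.06),"mark":((361.7,207),(329.4,215.6),.07),"key":((376.5,178.3),(319.2,192),.08)}
for k,(a,b,z) in pts.items(): print(k,tri(C,[a,b]).round(4),plane(S,a,z)[0].round(4),plane(D,b,z)[0].round(4))
s=cv2.imread("pics/scene0.png");d=cv2.imread("pics/side0.png")
# carousel colours and knob
for nm,img,c in (("scene",s,S),("side",d,D)):
    hsv=cv2.cvtColor(img,cv2.COLOR_BGR2HSV)
    for col,(lo,hi) in dict(red=((0,150,60),(6,255,255)),red2=((174,150,60),(180,255,255)),green=((55,120,40),(75,255,255)),yellow=((22,130,80),(34,255,255)),blue=((105,150,70),(125,255,255))).items():
        m=cv2.inRange(hsv,np.array(lo),np.array(hi)); n,l,st,ce=cv2.connectedComponentsWithStats(m)
        for i in range(1,n):
            if st[i,4]>40: print(nm,col,st[i].tolist(),ce[i].round(1))
crop(s,270,240,110,100,7,"s_car.png")
crop(d,310,240,90,80,8,"d_car.png")
E
```

```text
sp [0.5372 0.2368 0.1028] [0.5384 0.2335 0.106 ] [0.5364 0.2336 0.106 ]
but [0.4813 0.4011 0.0598] [0.4811 0.4028 0.06  ] [0.481 0.399 0.06 ]
tip [0.4243 0.2353 0.0651] [0.4211 0.2441 0.06  ] [0.4246 0.2366 0.06  ]
mark [0.5471 0.126  0.0745] [0.5453 0.1312 0.07  ] [0.5481 0.1286 0.07  ]
key [0.5406 0.2221 0.0792] [0.5406 0.2232 0.08  ] [0.5401 0.2195 0.08  ]
scene red [282, 132, 20, 9, 90] [291.1 135.8]
scene red [287, 272, 26, 22, 306] [300.7 281.1]
scene red [184, 361, 25, 24, 168] [196.8 373.7]
scene red [201, 377, 15, 13, 50] [208.2 383.2]
scene green [378, 132, 10, 7, 55] [382.5 134.9]
scene green [240, 140, 25, 9, 127] [251.4 143.6]
scene green [340, 290, 30, 23, 329] [354.5 300.2]
scene green [212, 327, 32, 28, 251] [227.7 341.7]
scene green [146, 330, 17, 17, 83] [154.1 337.7]
scene yellow [296, 299, 31, 31, 493] [311.9 313.5]
scene blue [325, 27, 39, 37, 290] [343.1  43.4]
scene blue [271, 148, 15, 14, 154] [277.9 154.3]
scene blue [331, 259, 16, 25, 197] [338.5 267.9]
side red [213, 185, 19, 19, 133] [219.4 194.3]
side red [317, 280, 26, 18, 261] [329.5 287.1]
side red [329, 379, 26, 20, 253] [341.5 388.3]
side red [444, 432, 8, 9, 48] [447.3 436. ]
side red [438, 456, 9, 9, 55] [442.2 460.3]
side red [463, 464, 9, 10, 60] [467.3 468.4]
side green [284, 158, 9, 7, 51] [287.7 160.9]
side green [181, 211, 23, 18, 172] [192.6 219. ]
side green [361, 268, 25, 19, 247] [371.7 276.5]
side green [322, 346, 26, 21, 252] [333.9 355.3]
side green [272, 384, 21, 18, 146] [282.5 392.5]
side yellow [180, 190, 19, 18, 155] [190.5 197.8]
side yellow [349, 290, 24, 24, 314] [359.6 301.2]
side blue [169, 89, 43, 31, 406] [184.9 108.7]
side blue [212, 208, 23, 15, 163] [222.8 214.1]
side blue [336, 257, 14, 20, 152] [342.4 263.8]
side blue [412, 428, 64, 52, 1479] [439.8 457.9]
```

View pics/s_car.png

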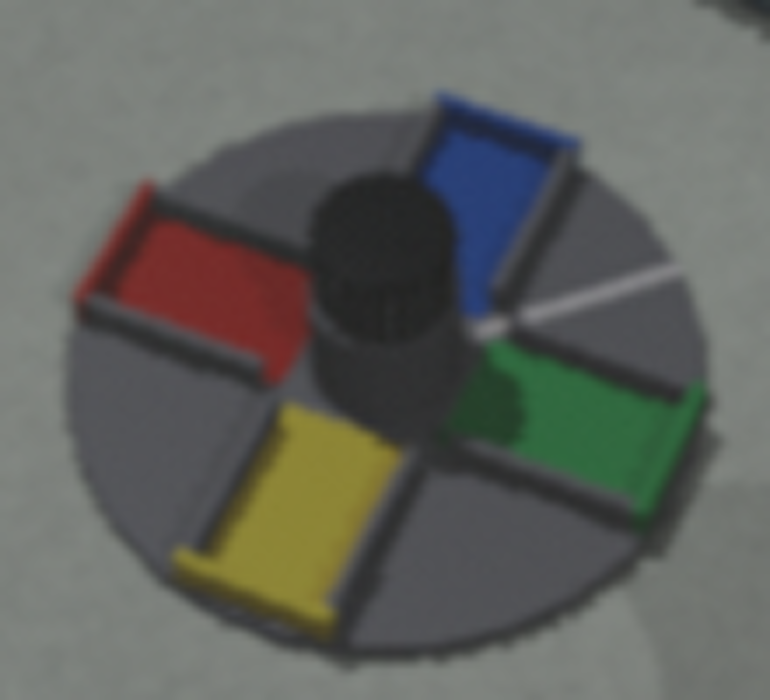

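View pics/d_car.png

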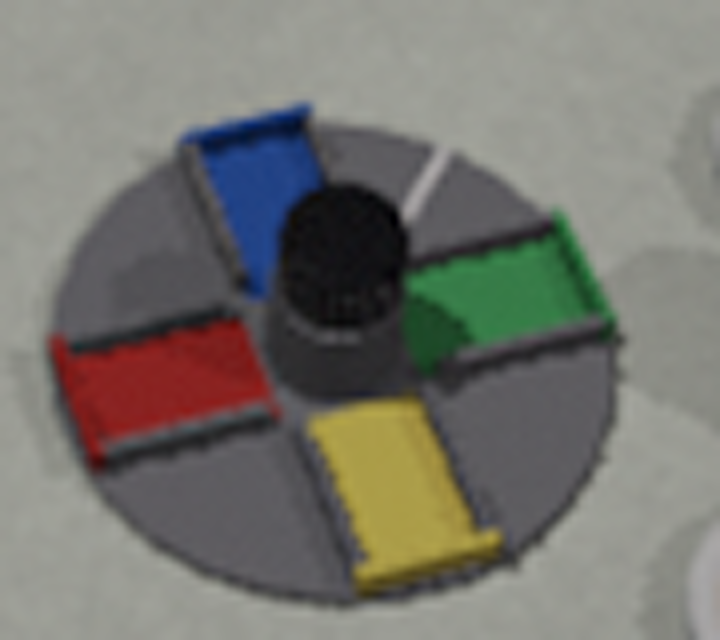

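```bash
cat >> h.py <<'E'
from scipy.spatial.transform import Rotation as Ro
def tool():
    o=telemetry.get_obs(); return o, Ro.from_euler("xyz",o["orientation"],degrees=True).as_matrix(), np.array(o["tool_pos"])
def st():
    o=telemetry.get_obs(); print(round(o["clock"],2),"tcp",o["tool_pos"].round(4),"rpy",o["orientation"].round(2),"q",o["joint_pos"].round(1),"F",o["force"].round(1),"M",o["moment"].round(2),"op",round(o["opening"],4))
def go(target,yaw=None):
    "shift in tool cm and z-turn for a target TCP/yaw, tool down"
    o,R,p=tool(); d=R.T@(np.array(target)-p)*100
    t=None
    if yaw is not None: t=-(yaw-o["orientation"][2]); t=(t+180)%360-180
    print("tool shift cm",d.round(2),"turn z deg",None if t is None else round(t,2))
E
python3 - <<'E'
from h import *
o,R,p=tool(); W=calibration("wrist"); T=np.array(W["camera_from_world"])
c=-T[:3,:3].T@T[:3,3]; print("cam world",c,"in tool",R.T@(c-p), "axes in tool\n",(T[:3,:3]@R).round(3))
S=calibration("scene");D=calibration("side");C=[S,D]
k=tri(C,[(325,272.1),(352.9,271.9)]);print("knob top",k)
print(plane(S,(325,272.1),.078),plane(D,(352.9,271.9),.078))
print("line end",plane(S,(680/7+270,270/7+240),.008),plane(D,(443/8+310,152/8+240),.008))
E
```

```text
cam world [0.29527425 0.61004599 0.3845053 ] in tool [ 0.07236966  0.00096884 -0.15865025] axes in tool
 [[ 0.001  1.     0.001]
 [ 0.963 -0.001  0.27 ]
 [ 0.27   0.    -0.963]]
knob top [ 0.55738699 -0.07575841  0.07204571]
[[ 0.55863136 -0.07457769  0.078     ]] [[ 0.55519852 -0.08456645  0.078     ]]
line end [[ 0.62420356 -0.00325698  0.008     ]] [[ 0.6223026  -0.00473225  0.008     ]]
```

```bash
python3 - <<'E'
from h import *
st(); go([.475,.235,.23],5)
E
```

```text
0.15 tcp [0.2274 0.6352 0.2258] rpy [ 1.7993e+02 -1.0000e-02 -1.9700e+01] q [ 86.8  20.6   0.6  -0.  -70.1 -16.5] F [ 0.5  0.2 -0.7] M [-0.   -0.01  0.01] op 0.0875
tool shift cm [36.8  29.33 -0.37] turn z deg -24.7
```

Call:
{"op": "step_arm", "data": {"plan": "8.7 2.8 2.2 0 0 0 0;8.7 2.8 2.2 0 0 0 0;8.7 2.8 2.2 0 0 0 0;8.7 2.8 2.2 0 0 0 0;8.7 2.8 2.2 0 0 0 0;8.7 2.8 2.2 0 0 0 0;8.7 2.8 2.2 0 0 0 0;8.7 2.8 2.2 0 0 0 0;8.7 2.8 2.2 0 0 0 0;8.7 2.8 2.2 0 0 0 0;8.7 2.8 2.2 0 0 0 0;8.7 2.8 2.2 0 0 0 0"}}

```text
clock: 1.15
tool_pos: [0.4553, 0.272, 0.2266]
orientation: [-180.0, 0.0, -19.7]
force: [-0.0, 0.4, -0.1]
opening: 0.0871
```

```bash
python3 - <<'E'
from h import *
st(); go([.475,.235,.23],5)
E
```

```text
1.15 tcp [0.4553 0.272  0.2266] rpy [-179.99    0.    -19.69] q [ 52.    6.9 -17.5  -0.  -65.6  18.3] F [-0.   0.4 -0.1] M [ 0.03 -0.14  0.03] op 0.0871
tool shift cm [ 3.1   2.82 -0.34] turn z deg -24.69
```

Call:
{"op": "step_arm", "data": {"plan": "8.7 1.5 1.4 0 0 0 0;8.7 1.5 1.4 0 0 0 0;8.7 0 0 0 0 0 -6;8.7 0 0 0 0 0 -6;8.7 0 0 0 0 0 -6;8.7 0 0 0 0 0 -6.5;8.7 0 0 0 0 0 0"}}

```text
clock: 1.73
tool_pos: [0.4736, 0.237, 0.2264]
orientation: [180.0, 0.0, 5.1]
force: [-0.3, -0.5, -0.7]
opening: 0.0872
```

```bash
python3 - <<'E'
from h import *
st()
cv2.imwrite("pics/w1.png",snapshot("wrist"))
E
```

```text
1.73 tcp [0.4736 0.237  0.2264] rpy [1.7999e+02 2.0000e-02 5.0800e+00] q [ 47.8   6.8 -17.6  -0.  -65.6  47.3] F [-0.3 -0.5 -0.7] M [-0.01 -0.02 -0.02] op 0.0872
```

View pics/w1.png

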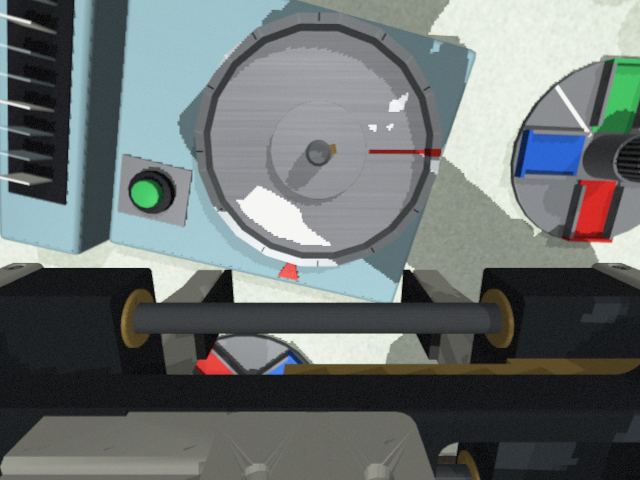

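```bash
python3 - <<'E'
from h import *
w=cv2.imread("pics/w1.png"); crop(w,185,0,265,290,2,"w1c.png"); crop(w,280,115,80,80,8,"w1k.png")
W=calibration("wrist")
hsv=cv2.cvtColor(w,cv2.COLOR_BGR2HSV)
m=cv2.inRange(hsv,np.array((0,120,60)),np.array((8,255,255)))|cv2.inRange(hsv,np.array((172,120,60)),np.array((180,255,255)))
n,l,s,c=cv2.connectedComponentsWithStats(m)
for i in range(1,n):
    if s[i,4]>20: print(s[i],c[i])
ys,xs=np.where(m&(np.arange(640)[None]>360)&(np.arange(640)[None]<450)&(np.arange(480)[:,None]<200)>0)
print(np.polyfit(xs,ys,1))
ys,xs=np.where((m>0)&(np.arange(480)[:,None]>255)&(np.arange(480)[:,None]<290)&(np.arange(640)[None]>270)&(np.arange(640)[None]<310))
for y in np.unique(ys): print(y,xs[ys==y].min(),xs[ys==y].max())
E
```

```text
[370 149  71   8 305] [411.63934426 151.61639344]
[ 562  180   54   62 1868] [593.65471092 210.94271949]
[279 263  19  17 208] [289.01923077 271.47115385]
[195 344  39  31 525] [211.81904762 365.50666667]
[2.19925856e-02 1.42563380e+02]
263 287 289
264 287 292
265 286 295
266 285 295
267 284 295
268 283 295
269 283 295
270 281 295
271 281 296
272 280 296
273 280 296
274 279 296
275 279 296
276 281 297
277 286 297
278 291 297
279 294 296
```

View pics/w1c.png

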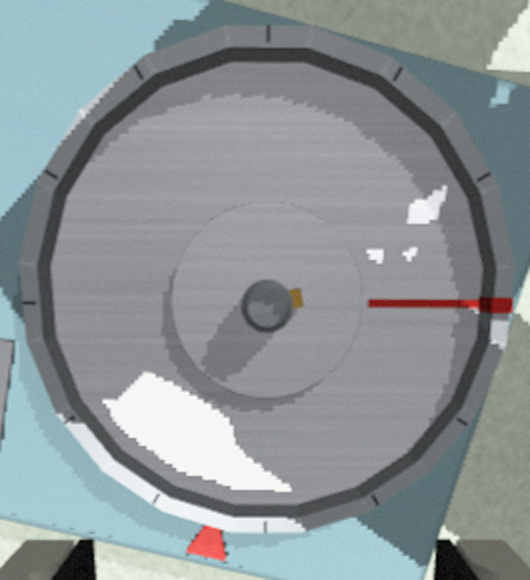

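View pics/w1k.png

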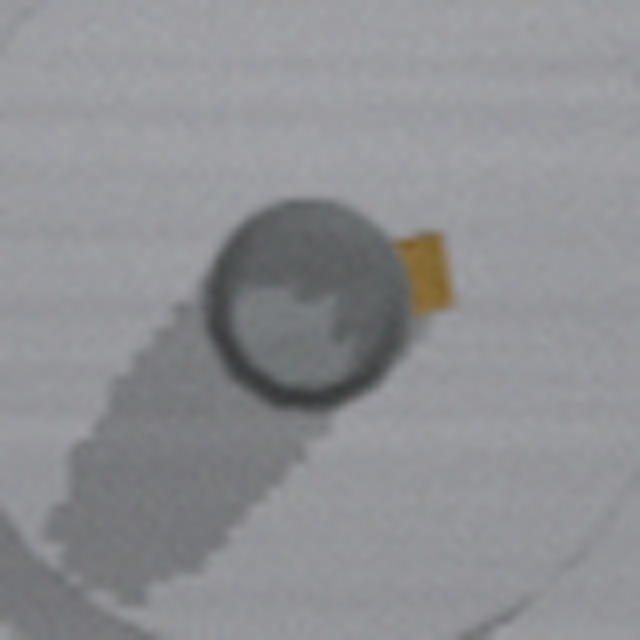

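```bash
python3 - <<'E'
from h import *
W=calibration("wrist")
P=lambda u,z: plane(W,u,z)[0][:2]
rim=np.array([P(u,.07) for u in [(196,150),(440.5,150),(318,266.5),(318,12.5),(185+104/2,490/2-5),(185+118/2,62/2)]])
from scipy.optimize import least_squares
f=least_squares(lambda p:np.hypot(*(rim-p[:2]).T)-p[2],[.537,.235,.112]); print("rim fit",f.x,f.fun.round(4))
print("spindle .098",P((318.6,152.9),.098))
c=(P((318.6,152.9),.098)+f.x[:2])/2
for nm,u,z in [("key",(336.1,148.9),.08),("mark",(436.5,152.5),.07),("markweb",(371,150.7),.05),("arrow cen",(289,271.5),.042),("arrow base",(288,277),.042),("arrow apex",(291,263.5),.042),("btn",(146,192),.06)]:
    for cc in (f.x[:2],P((318.6,152.9),.098)):
        v=P(u,z)-cc; print(nm,P(u,z).round(4),"r",np.hypot(*v).round(4),"ang",np.degrees(np.arctan2(v[1],v[0])).round(2))
# housing edge direction: bottom edge
print("edge",P((240,267),.04),P((390,302),.04), P((110,242),.04),P((125,0),.04))
E
```

```text
rim fit [0.53471699 0.24177306 0.1135694 ] [-0.0026  0.0002 -0.0008 -0.0013  0.0022  0.0025]
spindle .098 [0.53496194 0.24020361]
key [0.539  0.2249] r 0.0175 ang -75.68
key [0.539  0.2249] r 0.0159 ang -75.14
mark [0.5433 0.1319] r 0.1103 ang -85.55
mark [0.5433 0.1319] r 0.1087 ang -85.61
markweb [0.5395 0.189 ] r 0.053 ang -84.8
markweb [0.5395 0.189 ] r 0.0515 ang -84.91
arrow cen [0.403  0.2617] r 0.1332 ang 171.41
arrow cen [0.403  0.2617] r 0.1337 ang 170.76
arrow base [0.3964 0.2624] r 0.1399 ang 171.52
arrow base [0.3964 0.2624] r 0.1404 ang 170.91
arrow apex [0.4126 0.2601] r 0.1235 ang 171.49
arrow apex [0.4126 0.2601] r 0.124 ang 170.79
btn [0.4824 0.4054] r 0.1718 ang 107.73
btn [0.4824 0.4054] r 0.1733 ang 107.64
edge [0.40303201 0.31623986] [0.37435067 0.14445733] [0.42042041 0.45737775] [0.65176289 0.42456784]
```

```bash
python3 - <<'E'
from h import *
go([.589,.147,.10],30)
E
```

```text
tool shift cm [10.77  9.92 12.64] turn z deg -25.31
```

Call:
{"op": "step_arm", "data": {"plan": "4 2.1 1.9 1 0 0 0;4 2.1 2 1 0 0 0;4 2.2 2 1 0 0 0;4 2.2 2 1 0 0 0;4 2.2 2 1 0 0 0;4 0 0 2 0 0 -6;4 0 0 2 0 0 -6;4 0 0 2 0 0 -6;4 0 0 1.6 0 0 -7;4 0 0 0 0 0 0;4 0 0 0 0 0 0"}}

```text
clock: 2.7
tool_pos: [0.5892, 0.1473, 0.0999]
orientation: [180.0, 0.1, 29.4]
force: [-0.3, -0.5, 1.4]
opening: 0.0398
```

```bash
python3 - <<'E'
from h import *
st(); go([.589,.147,.056],30)
cv2.imwrite("pics/w2.png",snapshot("wrist"))
E
```

```text
2.7 tcp [0.5892 0.1473 0.0999] rpy [1.7999e+02 1.2000e-01 2.9440e+01] q [ 32.5  20.5 -17.3   0.  -52.3  87. ] F [-0.3 -0.5  1.4] M [-0.09 -0.08  0.  ] op 0.0398
tool shift cm [-0.02  0.02  4.39] turn z deg -0.56
```

View pics/w2.png

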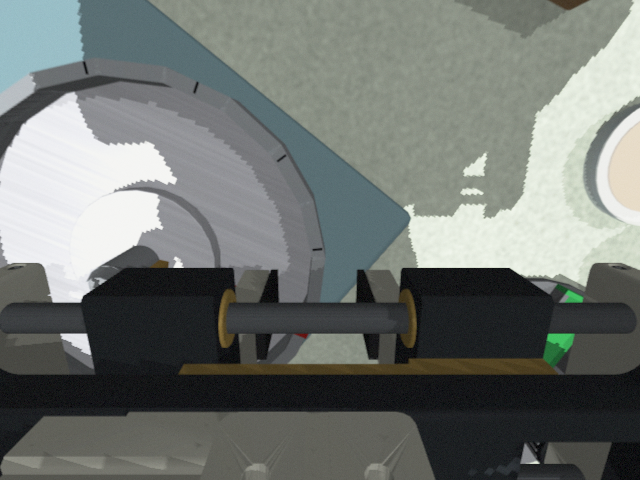

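Call:
{"op": "step_arm", "data": {"plan": "4 0 0 1.5 0 0 0;4 0 0 1.5 0 0 0;4 0 0 1.4 0 0 0;0 0 0 0 0 0 0;0 0 0 0 0 0 0;0 0 0 0 0 0 0;0 0 0 0 0 0 0;0 0 0 0 0 0 0;0 0 0 0 0 0 0"}}

```text
clock: 3.5
tool_pos: [0.5902, 0.1478, 0.0577]
orientation: [180.0, -0.1, 29.8]
force: [-1.0, 0.7, 4.9]
opening: 0.0081
```

```bash
python3 - <<'E'
from h import *
st()
E
```

```text
3.5 tcp [0.5902 0.1478 0.0577] rpy [ 1.7999e+02 -1.0000e-01  2.9770e+01] q [ 32.4  23.2 -19.7   0.  -46.9  87.3] F [-1.   0.7  4.9] M [ 0.    0.25 -0.19] op 0.0081
```

Call:
{"op": "step_arm", "data": {"plan": "0 -0.188 -0.002 0 0 0 1;0 -0.565 -0.015 0 0 0 3;0 -0.941 -0.041 0 0 0 5;0 -0.941 -0.041 0 0 0 5;0 -0.941 -0.041 0 0 0 5;0 -0.941 -0.041 0 0 0 5;0 -0.941 -0.041 0 0 0 5;0 -0.941 -0.041 0 0 0 5;0 -0.941 -0.041 0 0 0 5;0 -0.941 -0.041 0 0 0 5;0 -0.188 -0.002 0 0 0 1;0 0 0 0 0 0 0"}}

```text
clock: 4.5
tool_pos: [0.5077, 0.1369, 0.0576]
orientation: [-180.0, -0.0, -15.2]
force: [-1.8, -2.6, 10.4]
opening: 0.0085
```

```bash
python3 - <<'E'
from h import *
st(); o,R,p=tool(); v=p[:2]-[.535,.2405]; print(np.hypot(*v),np.degrees(np.arctan2(v[1],v[0])))
E
```

```text
4.5 tcp [0.5077 0.1369 0.0576] rpy [-1.7999e+02 -5.0000e-02 -1.5170e+01] q [ 36.5  16.7 -30.3   0.  -42.9  38.3] F [-1.8 -2.6 10.4] M [-0.98  0.63 -0.29] op 0.0085
0.1071341452531039 -104.7582659496335
```

Call:
{"op": "step_arm", "data": {"plan": "0 -0.565 -0.015 0 0 0 3;0 -0.941 -0.041 0 0 0 5;0 -0.941 -0.041 0 0 0 5;0 -0.941 -0.041 0 0 0 5;0 -0.941 -0.041 0 0 0 5;0 -0.941 -0.041 0 0 0 5;0 -0.941 -0.041 0 0 0 5;0 -0.941 -0.041 0 0 0 5;0 -0.941 -0.041 0 0 0 5;0 -0.941 -0.041 0 0 0 5;0 -0.941 -0.041 0 0 0 5;0 -0.941 -0.041 0 0 0 5"}}

```text
clock: 5.5
tool_pos: [0.4322, 0.2093, 0.0575]
orientation: [179.9, -0.1, -73.3]
force: [-1.5, -6.6, 15.3]
opening: 0.0088
```

Call:
{"op": "step_arm", "data": {"plan": "0 -0.14 0 0 0 0 0.8;0 0 0 0 0 0 0;0 0 0 0 0 0 0;4 0 0 0 0 0 0;4 0 0 0 0 0 0;4 0 0 -1.5 0 0 0;4 0 0 -3 0 0 0;4 0 0 -3 0 0 0;4 0 0 -3 0 0 0;4 0 0 -3 0 0 0;4 0 0 -3 0 0 0"}}

```text
clock: 6.42
tool_pos: [0.4318, 0.2111, 0.2228]
orientation: [180.0, 0.0, -73.9]
force: [1.1, 0.8, 0.3]
opening: 0.0397
```

```bash
python3 - <<'E'
from h import *
st(); go([.475,.235,.23],5)
cv2.imwrite("pics/w3.png",snapshot("wrist"))
E
```

```text
6.42 tcp [0.4318 0.2111 0.2228] rpy [179.96   0.   -73.92] q [ 49.6   2.1 -23.3  -0.  -64.6 -33.5] F [1.1 0.8 0.3] M [ 0.21 -0.16  0.01] op 0.0397
tool shift cm [-1.1  -4.81 -0.72] turn z deg -78.92
```

View pics/w3.png

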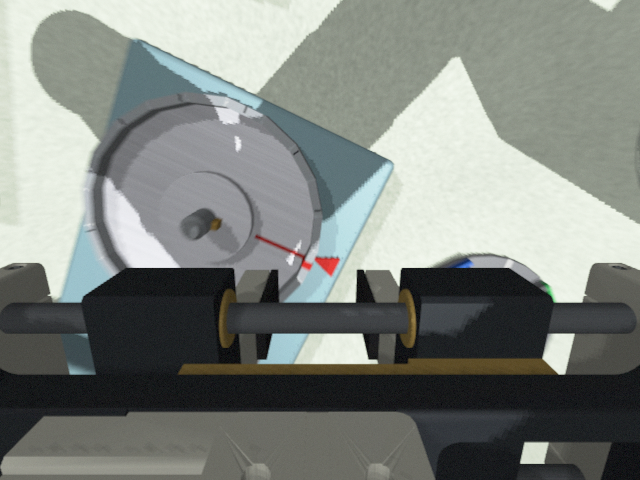

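Call:
{"op": "step_arm", "data": {"plan": "4 -3 0 0 0 0 0;4 -3 0 0 0 0 0;4 -3 0 0 0 0 0;4 -1 0 0 0 0 0;4 0 0 0 0 0 0;4 0 0 0 0 0 0"}}

```text
clock: 6.97
tool_pos: [0.4042, 0.3077, 0.2208]
orientation: [179.9, -0.0, -73.9]
force: [1.2, -0.2, -0.5]
opening: 0.0403
```

```bash
python3 - <<'E'
from h import *
st()
w=snapshot("wrist");cv2.imwrite("pics/w4.png",w)
W=calibration("wrist")
print(proj(W,[[.535,.2405,.106],[.427,.257,.07]]))
crop(w,200,60,260,190,3,"w4c.png")
E
```

```text
6.97 tcp [0.4042 0.3077 0.2208] rpy [ 1.7993e+02 -4.0000e-02 -7.3890e+01] q [ 59.4   5.  -20.5  -0.  -64.6 -43.3] F [ 1.2 -0.2 -0.5] M [0.02 0.01 0.02] op 0.0403
[[176.6342996  103.35110878]
 [307.26043175 161.22646584]]
```

View pics/w4.png

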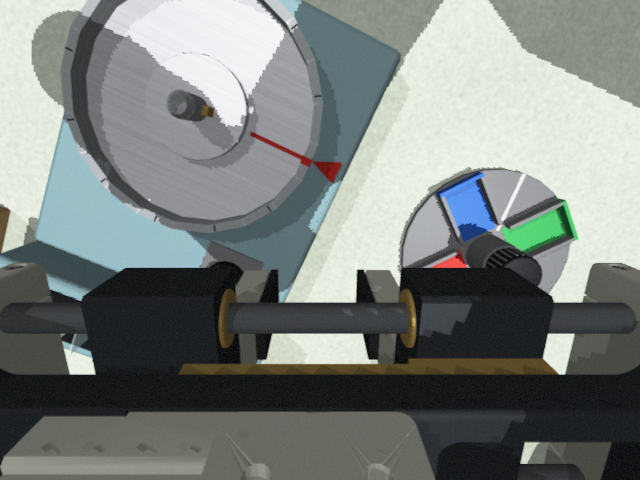

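```bash
python3 - <<'E'
from h import *
w=cv2.imread("pics/w4.png")
crop(w,240,110,110,90,7,"w4c.png"); crop(w,150,80,75,60,8,"w4k.png")
E
```

```text
(no output)
```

View pics/w4c.png

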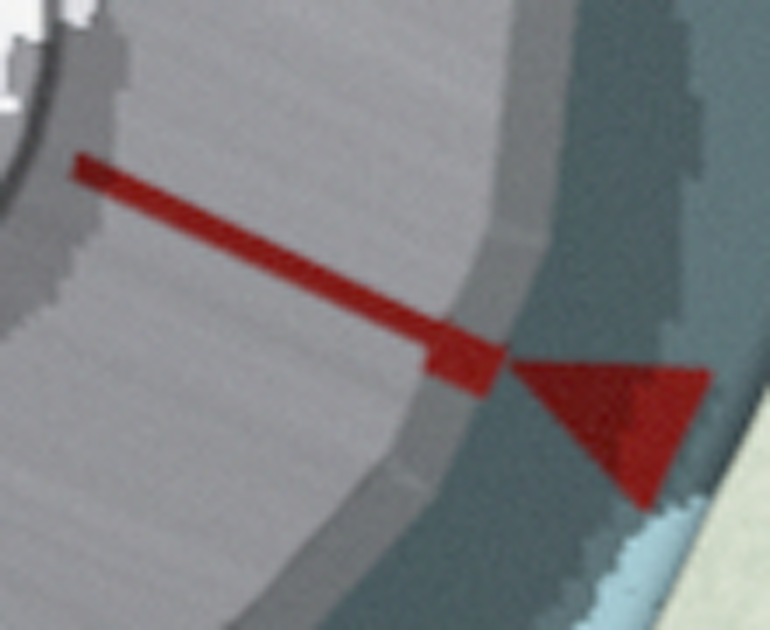

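View pics/w4k.png

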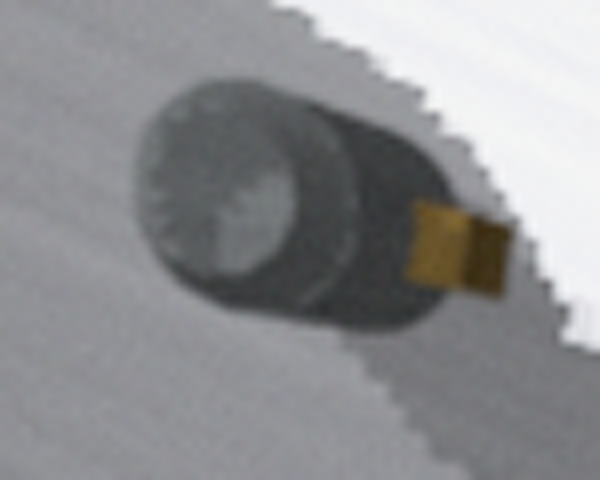

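```bash
python3 - <<'E'
from h import *
W=calibration("wrist"); P=lambda u,z: plane(W,u,z)[0][:2]
sp=P((150+218/8,80+182/8),.106); print("spindle top",sp, P((150+250/8,80+192/8),.098))
a=P((312.9,162.1),.042);b=P((337.1,173.1),.042);print("arrow dir",np.degrees(np.arctan2(*(b-a)[::-1])),a,b)
m=P((306.6,161.7),.07); l0=P((251.4,133.6),.05);l1=P((300.7,157.1),.05)
print("line dir",np.degrees(np.arctan2(*(l1-l0)[::-1])),"mark",m)
k=P((150+440/8,80+240/8),.08);k2=P((150+465/8,80+246/8),.08)
for c in (sp,np.array([.535,.2405])):
  for nm,q in dict(a=a,b=b,m=m,l0=l0,l1=l1,key=k,keyend=k2).items():
    v=q-c;print(nm,np.hypot(*v).round(4),np.degrees(np.arctan2(v[1],v[0])).round(2))
E
```

```text
spindle top [0.53461742 0.23993878] [0.53465904 0.2400851 ]
arrow dir 172.07778402631308 [0.42168924 0.25813462] [0.39540344 0.26179246]
line dir 171.03260719855314 mark [0.42746424 0.25757411]
a 0.1144 170.85
b 0.1409 171.08
m 0.1086 170.65
l0 0.0502 170.38
l1 0.1016 170.71
key 0.013 -177.9
keyend 0.0157 -177.72
a 0.1147 171.15
b 0.1412 171.33
m 0.1089 170.98
l0 0.0505 171.08
l1 0.1019 171.06
key 0.0134 -175.57
keyend 0.0161 -175.78
```

```bash
python3 - <<'E'
from h import *
go([.533,-.02,.225],-74)
E
```

```text
tool shift cm [34.99 -3.31 -0.38] turn z deg 0.06
```

Call:
{"op": "step_arm", "data": {"plan": "8 2 -0.2 0 0 0 0;8 3.5 -0.3 0 0 0 0;8 3.5 -0.3 0 0 0 0;8 3.5 -0.3 0 0 0 0;8 3.5 -0.3 0 0 0 0;8 3.5 -0.3 0 0 0 0;8 3.5 -0.3 0 0 0 0;8 3.5 -0.3 0 0 0 0;8 3.5 -0.3 0 0 0 0;8 3 -0.3 0 0 0 0;8 2 -0.3 0 0 0 0;8 0 0 0 0 0 0"}}

```text
clock: 8.02
tool_pos: [0.5322, -0.0242, 0.2211]
orientation: [179.9, -0.0, -74.2]
force: [0.6, 0.6, 0.8]
opening: 0.0801
```

```bash
python3 - <<'E'
from h import *
st()
w=snapshot("wrist");cv2.imwrite("pics/w5.png",w)
print(proj(calibration("wrist"),[.557,-.08,.078]))
E
```

```text
8.02 tcp [ 0.5322 -0.0242  0.2211] rpy [ 1.7995e+02 -3.0000e-02 -7.4220e+01] q [ 18.5   7.4 -17.7   0.  -65.   -2.8] F [0.6 0.6 0.8] M [ 0.05 -0.08 -0.03] op 0.0801
[[305.897937   153.02805331]]
```

View pics/w5.png

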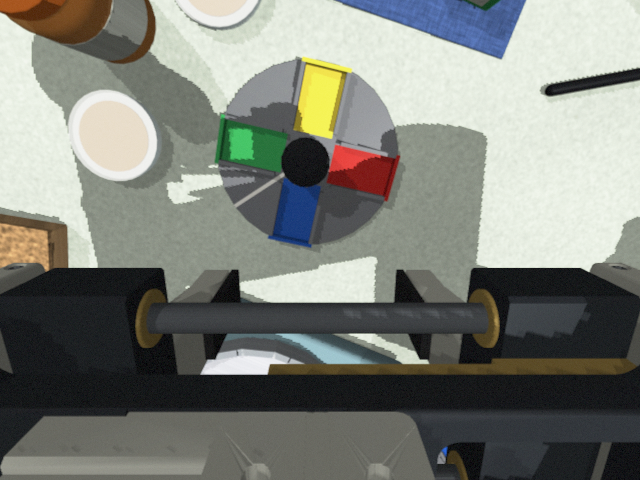

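```bash
python3 - <<'E'
from h import *
w=cv2.imread("pics/w5.png"); W=calibration("wrist"); P=lambda u,z: plane(W,u,z)[0][:2]
hsv=cv2.cvtColor(w,cv2.COLOR_BGR2HSV)
k=P((305,162),.078);print("knob",k)
m=(cv2.cvtColor(w,cv2.COLOR_BGR2GRAY)<45).astype(np.uint8);m[:130]=0;m[200:]=0;m[:,:270]=0;m[:,345:]=0
n,l,s,c=cv2.connectedComponentsWithStats(m);print(s[1:][s[1:,4]>100],c[1:][s[1:,4]>100])
for col,(lo,hi) in dict(green=((55,120,40),(75,255,255)),yellow=((22,130,80),(34,255,255)),blue=((105,150,50),(125,255,255)),red=((0,150,60),(6,255,255))).items():
    mm=cv2.inRange(hsv,np.array(lo),np.array(hi));mm[250:]=0;mm[:50]=0
    mm[:,:200]=0;mm[:,420:]=0
    ys,xs=np.where(mm); q=plane(W,np.c_[xs,ys],.008)[:,:2].mean(0); v=q-k; print(col,q.round(4),np.hypot(*v).round(4),np.degrees(np.arctan2(v[1],v[0])).round(1))
v=P((236,206),.008)-k;print("line",np.degrees(np.arctan2(v[1],v[0])),np.hypot(*v), np.degrees(np.arctan2(*(P((236,206),.008)-P((280,177),.008))[::-1])))
crop(w,210,50,200,200,4,"w5c.png")
E
```

```text
knob [ 0.55571979 -0.07230253]
[[ 282  138   47   49 1849]] [[304.9145484  162.02271498]]
green [ 0.6186 -0.0684] 0.063 3.6
yellow [ 0.5597 -0.1348] 0.0626 -86.4
blue [ 0.5523 -0.0089] 0.0635 93.1
red [ 0.4939 -0.0754] 0.0619 -177.1
line 49.13943491921357 0.09724853778867883 48.49002738405051
```

View pics/w5c.png

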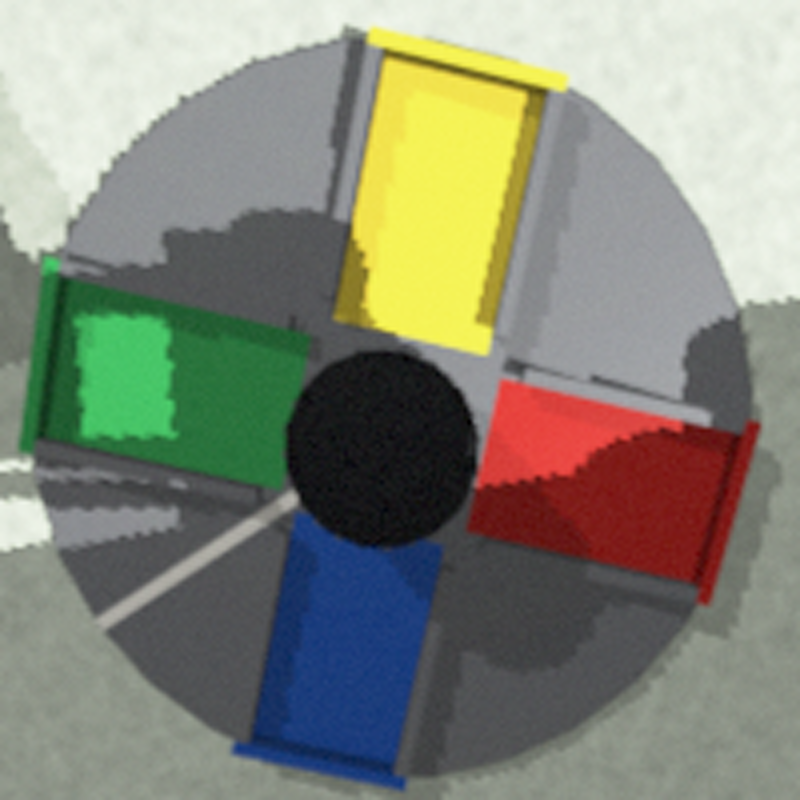

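```bash
python3 - <<'E'
from h import *
go([.556,-.072,.052],-74)
E
```

```text
tool shift cm [ 5.39 -1.02 16.91] turn z deg -0.23
```

Call:
{"op": "step_arm", "data": {"plan": "8 2.7 -0.5 2 0 0 0;8 2.7 -0.5 2 0 0 0;8 0 0 3 0 0 0;8 0 0 3 0 0 0;8 0 0 3 0 0 0;8 0 0 2 0 0 0;8 0 0 1.9 0 0 0;8 0 0 0 0 0 0;4 0 0 0 0 0 0;0 0 0 0 0 0 0;0 0 0 0 0 0 0;0 0 0 0 0 0 0"}}

```text
clock: 9.07
tool_pos: [0.5572, -0.069, 0.0541]
orientation: [-179.9, -0.0, -74.0]
force: [-0.1, 0.5, 0.2]
opening: 0.0587
```

Call:
{"op": "step_arm", "data": {"plan": "0 0 0 0 0 0 0;0 0 0 0 0 0 0;0 0 0 -0.5 0 0 0;0 0 0 -1 0 0 0"}}

```text
clock: 9.4
tool_pos: [0.5546, -0.0694, 0.0665]
orientation: [179.8, 0.1, -74.0]
force: [0.3, 0.5, -6.4]
opening: 0.0435
```

```bash
python3 - <<'E'
from h import *
st()
cv2.imwrite("pics/s6.png",snapshot("side"))
E
```

```text
9.4 tcp [ 0.5546 -0.0694  0.0665] rpy [ 1.7979e+02  5.0000e-02 -7.4040e+01] q [ 12.9  18.9 -25.4  -0.1 -46.    3.1] F [ 0.3  0.5 -6.4] M [ 0.09  0.04 -0.01] op 0.0435
```

View pics/s6.png

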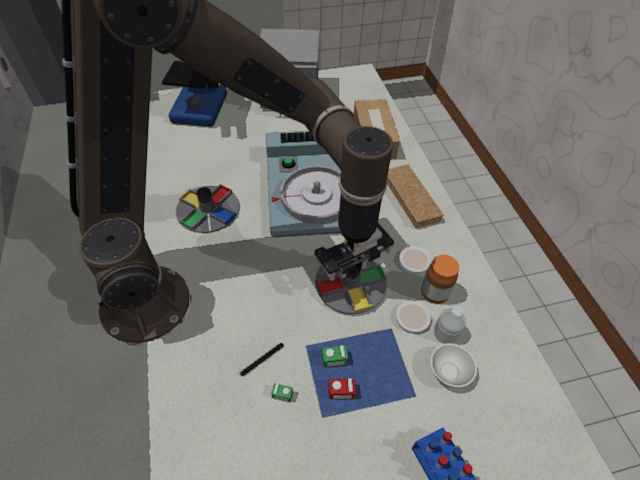

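Call:
{"op": "step_arm", "data": {"plan": "0 0 0 -3 0 0 0;0 0 0 -3 0 0 -2;0 0 0 -3 0 0 -4;0 0 0 -3 0 0 -6;0 0 0 0 0 0 -6;0 0 0 0 0 0 -6;0 0 0 0 0 0 -6;0 0 0 0 0 0 -6;0 0 0 0 0 0 -6;0 0 0 0 0 0 -6;0 0 0 0 0 0 -6;0 0 0 0 0 0 -6"}}

```text
clock: 10.45
tool_pos: [0.5558, -0.0692, 0.1876]
orientation: [-180.0, 0.0, -13.7]
force: [-1.2, -0.0, -4.7]
opening: 0.0434
```

Call:
{"op": "step_arm", "data": {"plan": "0 0 0 0 0 0 -6;0 0 0 0 0 0 -6;0 0 0 0 0 0 -6;0 0 0 0 0 0 -6;0 0 0 0 0 0 -6;0 0 0 0 0 0 -6;0 0 0 0 0 0 -6;0 0 0 0 0 0 -6;0 0 0 0 0 0 -6;0 0 0 0 0 0 -6;0 0 0 0 0 0 -6;0 0 0 0 0 0 -3.5"}}

```text
clock: 11.45
tool_pos: [0.5558, -0.0692, 0.1876]
orientation: [-180.0, 0.0, 55.8]
force: [-0.3, 0.2, -5.7]
opening: 0.0431
```

```bash
python3 - <<'E'
from h import *
st()
cv2.imwrite("pics/w7.png",snapshot("wrist"))
E
```

```text
11.45 tcp [ 0.5558 -0.0692  0.1876] rpy [-1.7996e+02  1.0000e-02  5.5820e+01] q [ 12.9  11.5 -17.2  -0.  -61.3 132.9] F [-0.3  0.2 -5.7] M [-0.12 -0.14 -0.01] op 0.0431
```

View pics/w7.png

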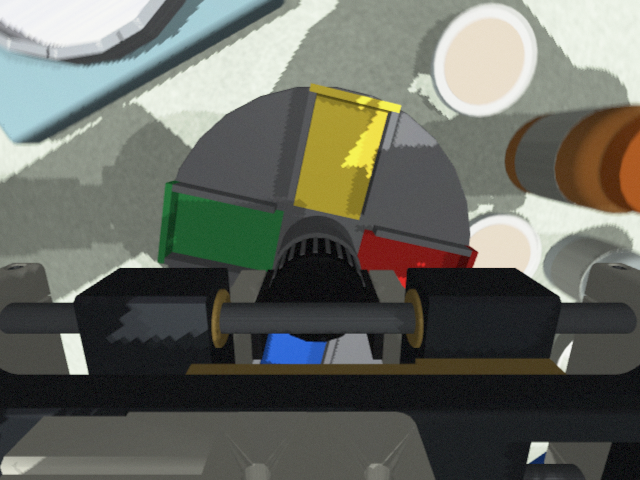

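```bash
cat >> h.py <<'E'
def plate(w,W,z,roi=None):
    hsv=cv2.cvtColor(w,cv2.COLOR_BGR2HSV); out={}
    for col,(lo,hi) in dict(green=((55,100,30),(75,255,255)),yellow=((22,110,60),(34,255,255)),red=((0,150,50),(6,255,255))).items():
        m=cv2.inRange(hsv,np.array(lo),np.array(hi)); n,l,s,c=cv2.connectedComponentsWithStats(m)
        i=1+np.argmax(s[1:,4]); ys,xs=np.where(l==i)
        r=cv2.minAreaRect(plane(W,np.c_[xs,ys],z)[:,:2].astype(np.float32)*1000)
        print(col,s[i].tolist(),"rect mm",np.round(r[0],1),np.round(r[1],1),round(r[2],1)); out[col]=r
    return out
E
python3 - <<'E'
from h import *
w=cv2.imread("pics/w7.png"); W=calibration("wrist")
plate(w,W,.1426)
E
```

```text
green [158, 181, 126, 91, 7128] rect mm [512.2 -22.4] [55.1 73.8] 43.4
yellow [294, 84, 107, 136, 8884] rect mm [602.7 -25.4] [71. 53.] 43.7
red [357, 230, 121, 58, 2765] rect mm [ 604.8 -109.3] [34.4 76. ] 46.3
```

```bash
python3 - <<'E'
from h import *
from scipy.optimize import least_squares
w=cv2.imread("pics/w7.png"); W=calibration("wrist")
crop(w,140,70,360,210,2,"w7c.png")
E
```

```text
(no output)
```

View pics/w7c.png

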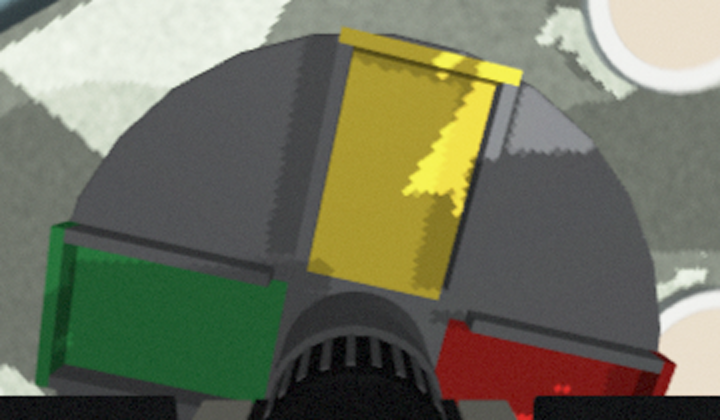

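```bash
python3 - <<'E'
from h import *
from scipy.optimize import least_squares
W=calibration("wrist"); o,R,p=tool()
px=np.array([(78,208),(105,158),(150,110),(200,75),(250,50),(305,36),(590,138),(622,185),(645,240),(655,285),(659,325),(400,36),(440,46)])/2+[140,70]
for z in (.1426,.139):
    q=plane(W,px,z)[:,:2]
    f=least_squares(lambda c:np.hypot(*(q-c).T)-.099,[.556,-.07]); v=np.r_[f.x,0]-np.r_[p[:2],0]
    g=least_squares(lambda c:np.hypot(*(q-c[:2]).T)-c[2],[.556,-.07,.099])
    print(z,f.x,f.fun.round(4),"in tool mm",(R.T@v*1000).round(1),g.x)
E
```

```text
0.1426 [ 0.55612869 -0.06770742] [-0.0016 -0.0006 -0.0004 -0.0003  0.0005  0.0007  0.0005 -0.     -0.0006
 -0.001  -0.0009  0.0007  0.0003] in tool mm [ 1.4 -0.6  0. ] [ 0.55823027 -0.06579245  0.09682779]
0.139 [ 0.55712053 -0.06719928] [-0.0005  0.0001 -0.0001 -0.0002  0.0003  0.0003  0.0003  0.     -0.0003
 -0.0004  0.      0.0001 -0.0003] in tool mm [ 2.4 -0.  -0. ] [ 0.55756605 -0.06679346  0.09854004]
```

Call:
{"op": "step_arm", "data": {"plan": "0 0 0 0 0 0 -3.6;0 0 0 0 0 0 0"}}

```text
clock: 11.67
tool_pos: [0.556, -0.0692, 0.1876]
orientation: [-180.0, 0.0, 59.2]
force: [-1.1, 0.4, -6.2]
opening: 0.0433
```

```bash
python3 - <<'E'
from h import *
st(); go([.5336,.2383,.1876])
E
```

```text
11.67 tcp [ 0.556  -0.0692  0.1876] rpy [-179.97    0.     59.15] q [ 12.9  11.5 -17.2  -0.  -61.3 136.3] F [-1.1  0.4 -6.2] M [-0.14 -0.05 -0.02] op 0.0433
tool shift cm [ 2.526e+01 -1.769e+01  1.000e-02] turn z deg None
```

Call:
{"op": "step_arm", "data": {"plan": "0 1 -0.7 0 0 0 0;0 2 -1.4 0 0 0 0;0 2.5 -1.75 0 0 0 0;0 2.5 -1.75 0 0 0 0;0 2.5 -1.75 0 0 0 0;0 2.5 -1.75 0 0 0 0;0 2.5 -1.75 0 0 0 0;0 2.5 -1.75 0 0 0 0;0 2.5 -1.75 0 0 0 0;0 2.5 -1.75 0 0 0 0;0 2 -1.4 0 0 0 0;0 0.7 -0.49 0 0 0 0"}}

```text
clock: 12.67
tool_pos: [0.5335, 0.2474, 0.1875]
orientation: [-180.0, -0.1, 59.1]
force: [0.8, -2.0, -5.4]
opening: 0.0436
```

Call:
{"op": "step_arm", "data": {"plan": "0 0 0 0 0 0 0;0 0 0 0 0 0 0"}}

```text
clock: 12.83
tool_pos: [0.5334, 0.244, 0.1873]
orientation: [-180.0, 0.0, 59.1]
force: [0.4, -0.6, -5.6]
opening: 0.0436
```

```bash
python3 - <<'E'
from h import *
st(); go([.5336,.2383,.1876],59.2)
cv2.imwrite("pics/s8.png",snapshot("side"));crop(cv2.imread("pics/s8.png"),230,90,180,150,4,"s8c.png")
E
```

```text
12.83 tcp [0.5334 0.244  0.1873] rpy [-1.7998e+02  5.0000e-02  5.9070e+01] q [ 43.7  14.  -14.   -0.  -62.1 105.4] F [ 0.4 -0.6 -5.6] M [-0.23 -0.05 -0.01] op 0.0436
tool shift cm [-0.48  0.32 -0.03] turn z deg -0.13
```

View pics/s8c.png

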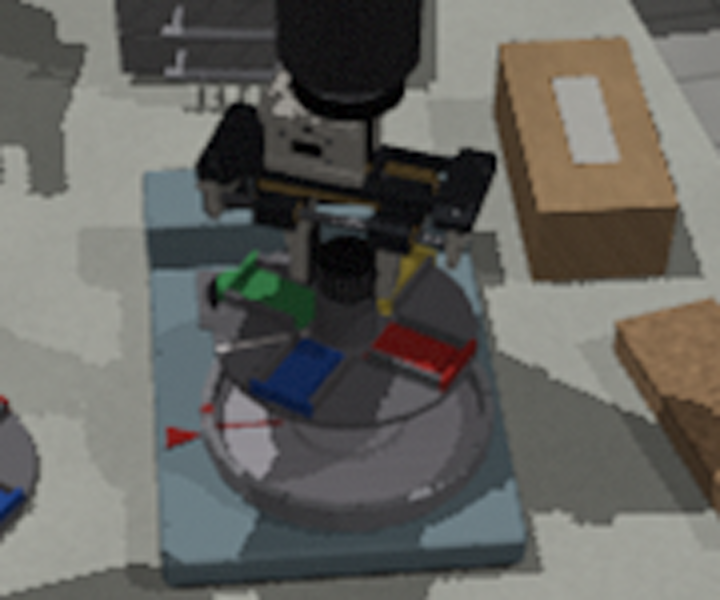

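Call:
{"op": "step_arm", "data": {"plan": "0 -0.48 0.32 0 0 0 0;0 0 0 0 0 0 0;0 0 0 0 0 0 0"}}

```text
clock: 13.13
tool_pos: [0.5343, 0.2366, 0.1877]
orientation: [180.0, 0.0, 59.0]
force: [0.3, 0.3, -6.4]
opening: 0.0435
```

```bash
python3 - <<'E'
from h import *
st(); go([.5336,.2383,.1876],59.2)
E
```

```text
13.13 tcp [0.5343 0.2366 0.1877] rpy [180.     0.    58.99] q [ 43.   13.7 -14.3   0.  -62.  105.9] F [ 0.3  0.3 -6.4] M [-0.04 -0.13 -0.  ] op 0.0435
tool shift cm [ 0.11 -0.15  0.01] turn z deg -0.21
```

Call:
{"op": "step_arm", "data": {"plan": "0 0.1 -0.15 0 0 0 -0.2;0 0 0 1 0 0 0;0 0 0 1 0 0 0;0 0 0 1 0 0 0;0 0 0 0.8 0 0 0;0 0 0 0 0 0 0"}}

```text
clock: 13.63
tool_pos: [0.5326, 0.2388, 0.1468]
orientation: [-179.9, 0.2, 59.3]
force: [0.7, -0.1, -6.5]
opening: 0.0434
```

```bash
python3 - <<'E'
from h import *
st(); go([.5336,.2383,.1876],59.2)
E
```

```text
13.63 tcp [0.5326 0.2388 0.1468] rpy [-179.93    0.2    59.29] q [ 43.3  15.8 -17.2  -0.  -57.2 106. ] F [ 0.7 -0.1 -6.5] M [-0.19 -0.41 -0.05] op 0.0434
tool shift cm [-0.    0.11 -4.08] turn z deg 0.09
```

Call:
{"op": "step_arm", "data": {"plan": "0 0 0 0.4 0 0 0;0 0 0 0.4 0 0 0;0 0 0 0.3 0 0 0;0 0 0 0.2 0 0 0;0 0 0 0 0 0 0"}}

```text
clock: 14.05
tool_pos: [0.5333, 0.2394, 0.1361]
orientation: [-180.0, 0.0, 59.3]
force: [-0.8, -0.2, -5.3]
opening: 0.0435
```

```bash
python3 - <<'E'
from h import *
st()
E
```

```text
14.05 tcp [0.5333 0.2394 0.1361] rpy [-1.7999e+02  3.0000e-02  5.9300e+01] q [ 43.3  16.4 -18.   -0.  -55.7 106. ] F [-0.8 -0.2 -5.3] M [-0.15 -0.04  0.04] op 0.0435
```

Call:
{"op": "step_arm", "data": {"plan": "0 0 0 0.3 0 0 0;0 0 0 0.2 0 0 0;0 0 0 0 0 0 0"}}

```text
clock: 14.3
tool_pos: [0.5333, 0.2392, 0.1312]
orientation: [-180.0, 0.0, 59.3]
force: [0.2, -2.1, -6.7]
opening: 0.0434
```

```bash
python3 - <<'E'
from h import *
st()
E
```

```text
14.3 tcp [0.5333 0.2392 0.1312] rpy [-1.7999e+02  4.0000e-02  5.9300e+01] q [ 43.3  16.7 -18.3   0.  -55.  106. ] F [ 0.2 -2.1 -6.7] M [-0.6  -0.28 -0.  ] op 0.0434
```

Call:
{"op": "step_arm", "data": {"plan": "0 0 0 0.3 0 0 0;0 0 0 0.2 0 0 0;0 0 0 0 0 0 0"}}

```text
clock: 14.55
tool_pos: [0.5332, 0.2392, 0.126]
orientation: [-180.0, 0.1, 59.3]
force: [0.6, -1.1, -6.0]
opening: 0.0434
```

```bash
python3 - <<'E'
from h import *
st()
E
```

```text
14.55 tcp [0.5332 0.2392 0.126 ] rpy [-1.7998e+02  5.0000e-02  5.9290e+01] q [ 43.3  17.  -18.7  -0.  -54.4 106. ] F [ 0.6 -1.1 -6. ] M [-0.76 -0.18  0.08] op 0.0434
```

Call:
{"op": "step_arm", "data": {"plan": "0 0 0 0.3 0 0 0;0 0 0 0.2 0 0 0;0 0 0 0 0 0 0"}}

```text
clock: 14.8
tool_pos: [0.5332, 0.2393, 0.121]
orientation: [-180.0, 0.0, 59.3]
force: [0.8, -1.8, -7.2]
opening: 0.0436
```

Call:
{"op": "step_arm", "data": {"plan": "0 0 0 0.2 0 0 0;0 0 0 0 0 0 0"}}

```text
clock: 14.97
tool_pos: [0.5334, 0.2394, 0.1192]
orientation: [-180.0, 0.0, 59.3]
force: [0.5, -2.8, -6.8]
opening: 0.0434
```

```bash
python3 - <<'E'
from h import *
st()
E
```

```text
14.97 tcp [0.5334 0.2394 0.1192] rpy [-1.7999e+02  3.0000e-02  5.9300e+01] q [ 43.3  17.4 -19.1   0.  -53.5 106. ] F [ 0.5 -2.8 -6.8] M [-1.18 -0.26  0.06] op 0.0434
```

Call:
{"op": "step_arm", "data": {"plan": "0 0 0 0.2 0 0 0;0 0 0 0 0 0 0"}}

```text
clock: 15.13
tool_pos: [0.5334, 0.2392, 0.1177]
orientation: [180.0, 0.0, 59.3]
force: [-0.7, -4.1, -3.1]
opening: 0.0434
```

Call:
{"op": "step_arm", "data": {"plan": "0 0 0 0.2 0 0 0;0 0 0 0 0 0 0"}}

```text
clock: 15.3
tool_pos: [0.5334, 0.2391, 0.1175]
orientation: [180.0, 0.0, 59.3]
force: [-7.3, -5.9, 12.0]
opening: 0.0434
```

```bash
python3 - <<'E'
from h import *
st()
E
```

```text
15.3 tcp [0.5334 0.2391 0.1175] rpy [1.7996e+02 1.0000e-02 5.9340e+01] q [ 4.33e+01  1.75e+01 -1.93e+01  1.00e-01 -5.33e+01  1.06e+02] F [-7.3 -5.9 12. ] M [-2.4   2.48  0.07] op 0.0434
```

Call:
{"op": "step_arm", "data": {"plan": "0 0 0 -0.1 0 0 0;8 0 0 0 0 0 0;8 0 0 0 0 0 0;8 0 0 0 0 0 0;8 0 0 -1.5 0 0 0;8 0 0 -3 0 0 0;8 0 0 -3 0 0 0;8 0 0 -3 0 0 0;8 0 0 0 0 0 0"}}

```text
clock: 16.05
tool_pos: [0.5367, 0.2417, 0.2287]
orientation: [179.7, -0.6, 59.4]
force: [2.1, -0.3, 1.3]
opening: 0.0798
```

```bash
python3 - <<'E'
from h import *
st()
for n in ("wrist","scene","side"): cv2.imwrite(f"pics/{n}9.png",snapshot(n))
crop(cv2.imread("pics/side9.png"),230,90,180,150,4,"side9c.png")
crop(cv2.imread("pics/scene9.png"),290,60,190,180,4,"scene9c.png")
E
```

```text
16.05 tcp [0.5367 0.2417 0.2287] rpy [179.7   -0.57  59.38] q [ 4.33e+01  1.20e+01 -1.10e+01  1.00e-01 -6.64e+01  1.06e+02] F [ 2.1 -0.3  1.3] M [ 0.02 -0.31 -0.02] op 0.0798
```

View pics/wrist9.png

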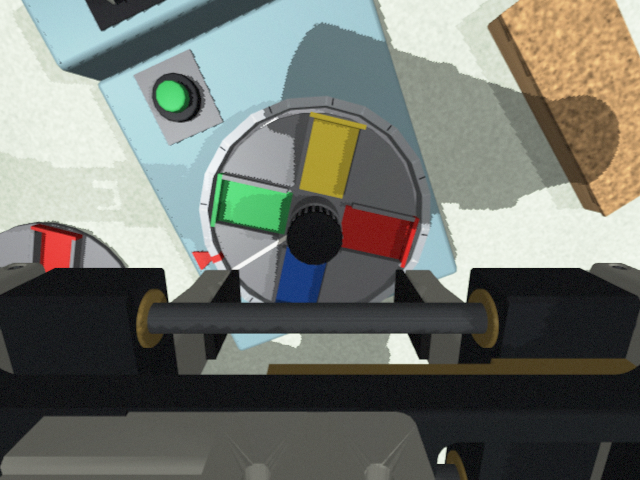

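View pics/side9c.png

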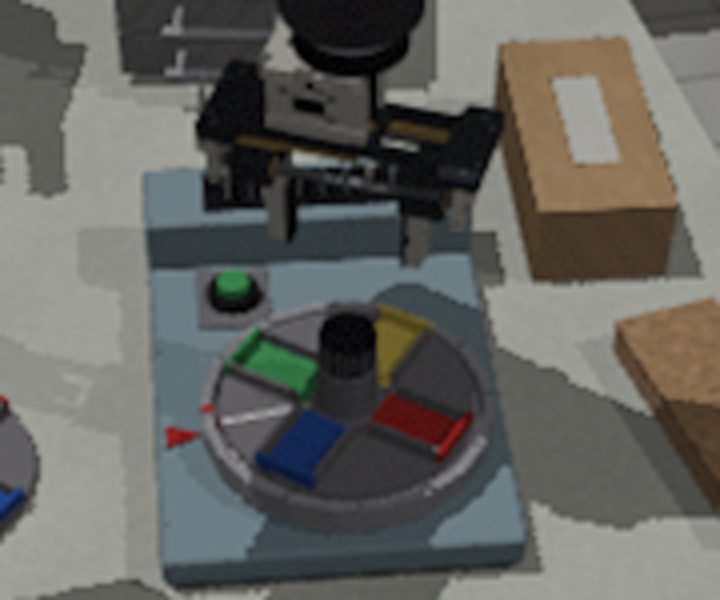

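```bash
python3 - <<'E'
from h import *
w=cv2.imread("pics/wrist9.png"); W=calibration("wrist"); c=np.array([.5347,.2402])
hsv=cv2.cvtColor(w,cv2.COLOR_BGR2HSV)
for col,(lo,hi) in dict(green=((55,100,30),(75,255,255)),yellow=((22,110,60),(34,255,255)),red=((0,150,50),(6,255,255))).items():
    m=cv2.inRange(hsv,np.array(lo),np.array(hi)); m[:100]=0;m[:,:210]=0;m[:,430:]=0;m[275:]=0
    n,l,s,ce=cv2.connectedComponentsWithStats(m); i=1+np.argmax(s[1:,4]); ys,xs=np.where(l==i)
    q=plane(W,np.c_[xs,ys],.072)[:,:2].mean(0); v=q-c
    print(col,s[i],q.round(4),np.hypot(*v).round(4),np.degrees(np.arctan2(v[1],v[0])).round(2))
a=plane(W,(235,267),.072)[0];b=plane(W,(283,238),.072)[0];print("line",np.degrees(np.arctan2(*(a-b)[1::-1])),np.degrees(np.arctan2(*(a[:2]-c)[::-1])))
crop(w,190,90,260,190,3,"w9c.png")
E
```

```text
green [ 210  173   83   61 3189] [0.4854 0.2827] 0.0651 139.23
yellow [ 299  112   67   87 3625] [0.5728 0.2851] 0.0589 49.68
red [ 341  205   78   63 2783] [0.5759 0.1976] 0.0592 -46.0
line -178.88892912706788 -179.45282520042736
```

View pics/w9c.png

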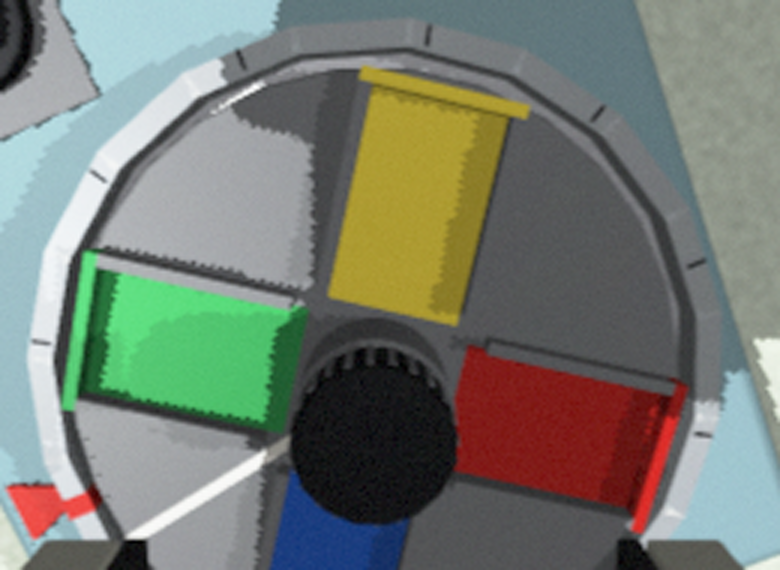

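Call:
{"op": "step_arm", "data": {"plan": "8 0 0 0 0 0 6.5;8 0 0 0 0 0 6.5;8 0 0 0 0 0 6.5;8 0 0 0 0 0 6.5;8 0 0 0 0 0 6.5;8 0 0 0 0 0 6.5;8 0 0 0 0 0 6.5;8 0 0 0 0 0 6.5;8 0 0 0 0 0 6.5"}}

```text
clock: 16.95
tool_pos: [0.533, 0.2394, 0.22]
orientation: [179.9, 0.1, 0.5]
force: [0.2, -0.1, -0.0]
opening: 0.0799
```

```bash
cat >> h.py <<'E'
def shot(n,name):
    c=calibration(n); i=snapshot(n); cv2.imwrite("pics/"+name,i); np.savez("pics/"+name+".npz",K=c["K"],T=c["camera_from_world"]); return i,c
def load(name):
    z=np.load("pics/"+name+".npz"); return cv2.imread("pics/"+name),{"K":z["K"],"camera_from_world":z["T"]}
E
python3 - <<'E'
from h import *
st(); go([.40,-.32,.23],0)
E
```

```text
16.95 tcp [0.533  0.2394 0.22  ] rpy [1.7993e+02 1.0000e-01 4.8000e-01] q [ 43.3  12.4 -11.6  -0.  -66.2  47.2] F [ 0.2 -0.1 -0. ] M [-0.08 -0.01 -0.01] op 0.0799
tool shift cm [-13.77  55.83  -0.91] turn z deg 0.48
```

Call:
{"op": "step_arm", "data": {"plan": "8 -0.5 2 0 0 0 0;8 -0.9 3.7 0 0 0 0;8 -0.9 3.7 0 0 0 0;8 -0.9 3.7 0 0 0 0;8 -0.9 3.7 0 0 0 0;8 -0.9 3.7 0 0 0 0;8 -0.9 3.7 0 0 0 0;8 -0.9 3.7 0 0 0 0;8 -0.9 3.7 0 0 0 0;8 -0.9 3.7 0 0 0 0;8 -0.9 3.7 0 0 0 0;8 -0.9 3.7 0 0 0 0"}}

```text
clock: 17.95
tool_pos: [0.4343, -0.1904, 0.2206]
orientation: [-180.0, 0.1, 0.8]
force: [1.7, -0.9, 1.5]
opening: 0.0801
```

Call:
{"op": "step_arm", "data": {"plan": "8 -0.9 3.7 0 0 0 0;8 -0.9 3.7 0 0 0 0;8 -0.9 3.7 0 0 0 0;8 -0.5 1.8 0 0 0 0;8 0 0 0 0 0 0;8 0 0 0 0 0 0"}}

```text
clock: 18.45
tool_pos: [0.4043, -0.319, 0.22]
orientation: [-179.9, 0.1, 0.6]
force: [-0.9, -0.2, -0.4]
opening: 0.0798
```

```bash
python3 - <<'E'
from h import *
st(); shot("wrist","w10.png")
E
```

```text
18.45 tcp [ 0.4043 -0.319   0.22  ] rpy [-1.7994e+02  1.3000e-01  6.5000e-01] q [-16.4   5.8 -19.7  -0.  -64.7 107.1] F [-0.9 -0.2 -0.4] M [ 0.07 -0.03 -0.07] op 0.0798
```

View pics/w10.png

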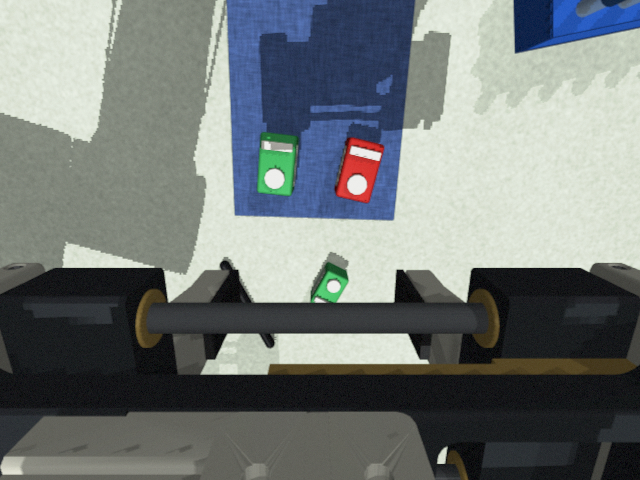

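```bash
cat >> h.py <<'E'
def cart(w,W,col,ztop,box):
    hsv=cv2.cvtColor(w,cv2.COLOR_BGR2HSV); x0,y0,x1,y1=box
    lo,hi=dict(green=((50,100,30),(78,255,255)),red=((0,140,50),(8,255,255)))[col]
    m=cv2.inRange(hsv,np.array(lo),np.array(hi)); k=np.zeros_like(m);k[y0:y1,x0:x1]=m[y0:y1,x0:x1]
    n,l,s,c=cv2.connectedComponentsWithStats(k); i=1+np.argmax(s[1:,4]); ys,xs=np.where(l==i)
    r=cv2.minAreaRect(plane(W,np.c_[xs,ys],ztop)[:,:2].astype(np.float32)*1000)
    b=cv2.boxPoints(r); print(col,s[i].tolist(),"centre mm",np.round(r[0],1),"size",np.round(r[1],1),"ang",round(r[2],1)); return r
E
python3 - <<'E'
from h import *
w,W=load("w10.png")
cart(w,W,"green",.043,(240,110,310,210)); cart(w,W,"red",.043,(320,110,400,220))
crop(w,240,115,160,100,5,"w10c.png")
E
```

```text
green [257, 132, 42, 64, 1524] centre mm [ 451.9 -279. ] size [36.6 59.3] ang 83.8
red [335, 138, 49, 64, 1430] centre mm [ 447.4 -359.7] size [36.4 58.2] ang 77.5
```

View pics/w10c.png

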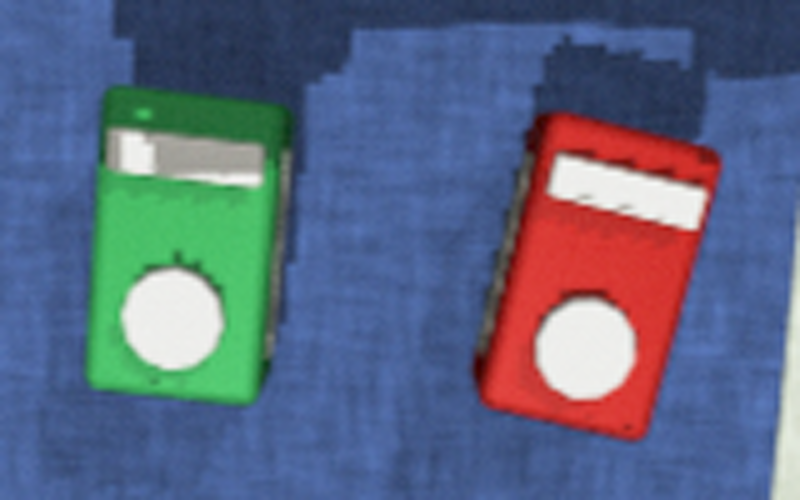

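```bash
python3 - <<'E'
from h import *
go([.452,-.279,.07],-6.2)
E
```

```text
tool shift cm [ 4.8  -3.85 15.03] turn z deg 6.92
```

Call:
{"op": "step_arm", "data": {"plan": "5.6 1.6 -1.3 1 0 0 0;5.6 1.6 -1.3 2 0 0 0;5.6 1.6 -1.25 3 0 0 0;5.6 0 0 3 0 0 3.5;5.6 0 0 3 0 0 3.4;5.6 0 0 3 0 0 0;5.6 0 0 0 0 0 0;5.6 0 0 0 0 0 0"}}

```text
clock: 19.17
tool_pos: [0.452, -0.278, 0.0707]
orientation: [-180.0, 0.2, -6.0]
force: [0.4, 0.1, -0.4]
opening: 0.0566
```

```bash
python3 - <<'E'
from h import *
st(); go([.452,-.279,.019],-6.2); shot("wrist","w11.png")
E
```

```text
19.17 tcp [ 0.452  -0.278   0.0707] rpy [-179.99    0.22   -5.97] q [-10.4  16.2 -28.7   0.  -45.2  94.4] F [ 0.4  0.1 -0.4] M [-0.05 -0.08 -0.03] op 0.0566
tool shift cm [0.03 0.1  5.17] turn z deg 0.23
```

View pics/w11.png

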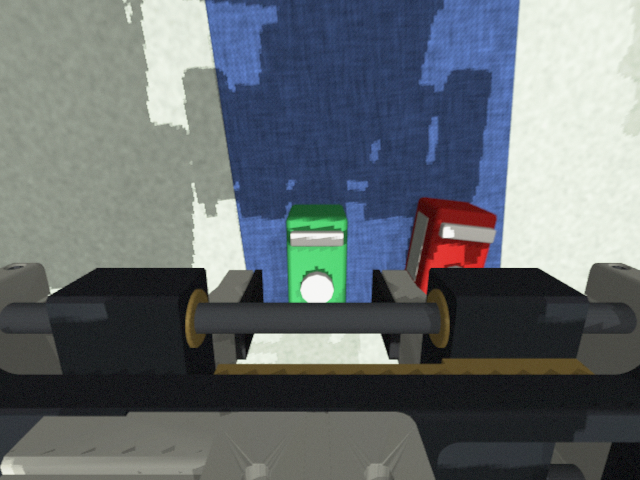

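Call:
{"op": "step_arm", "data": {"plan": "5.6 0 0.1 1.5 0 0 0;5.6 0 0 2 0 0 0;5.6 0 0 1.6 0 0 0;5.6 0 0 0 0 0 0;0 0 0 0 0 0 0;0 0 0 0 0 0 0;0 0 0 0 0 0 0;0 0 0 0 0 0 0;0 0 0 0 0 0 0"}}

```text
clock: 19.97
tool_pos: [0.4538, -0.2803, 0.0221]
orientation: [180.0, -0.2, -6.1]
force: [-1.4, 2.9, 9.1]
opening: 0.0356
```

```bash
python3 - <<'E'
from h import *
st()
E
```

```text
19.97 tcp [ 0.4538 -0.2803  0.0221] rpy [ 1.7998e+02 -1.5000e-01 -6.0700e+00] q [-10.6  20.3 -31.3   0.  -38.3  94.5] F [-1.4  2.9  9.1] M [ 0.9   0.17 -0.03] op 0.0356
```

Call:
{"op": "step_arm", "data": {"plan": "0 0 0 -0.5 0 0 0;0 0 0 -2 0 0 0;0 0 0 -3.5 0 0 0;0 0 0 -3.5 0 0 3;0 0 0 -3.5 0 0 6;0 0 0 -3.5 0 0 6;0 0 0 -2 0 0 6;0 0 0 0 0 0 6;0 0 0 0 0 0 6;0 0 0 0 0 0 4.2;0 0 0 0 0 0 0;0 0 0 0 0 0 0"}}

```text
clock: 20.97
tool_pos: [0.4523, -0.2801, 0.2058]
orientation: [-180.0, 0.0, -43.2]
force: [0.3, -0.5, -1.8]
opening: 0.0358
```

```bash
python3 - <<'E'
from h import *
st(); go([.4929,.2794,.20],-43.2); shot("wrist","w12.png")
E
```

```text
20.97 tcp [ 0.4523 -0.2801  0.2058] rpy [-179.99    0.    -43.16] q [-10.6   8.  -19.1  -0.  -63.   57.5] F [ 0.3 -0.5 -1.8] M [ 0.04  0.05 -0.02] op 0.0358
tool shift cm [-35.31 -43.59   0.59] turn z deg 0.04
```

View pics/w12.png

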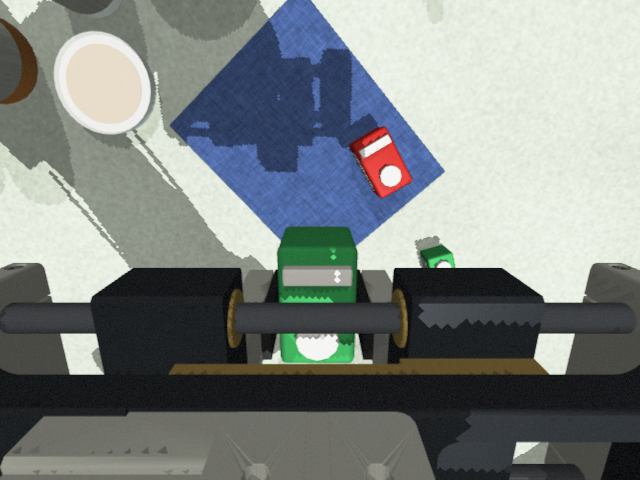

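```bash
python3 - <<'E'
from h import *
w,W=load("w12.png"); o,R,p=tool()
g=w[215:300,300].astype(int); print([(215+i,g[i].tolist()) for i in range(0,60,2)])
for row in (249,251,253):
    q=plane(W,(317,row),p[2]+.021)[0]; print(row,(R.T@(q-p)*1000).round(1))
for row in (226,228):
    q=plane(W,(317,row),p[2]-.019)[0]; print("bot",row,(R.T@(q-p)*1000).round(1))
E
```

```text
[(215, [175, 113, 87]), (217, [167, 108, 80]), (219, [174, 113, 87]), (221, [171, 109, 84]), (223, [157, 100, 76]), (225, [156, 105, 76]), (227, [46, 85, 37]), (229, [39, 82, 23]), (231, [44, 84, 31]), (233, [46, 85, 34]), (235, [44, 87, 31]), (237, [46, 86, 31]), (239, [42, 84, 26]), (241, [43, 84, 24]), (243, [45, 86, 33]), (245, [47, 87, 31]), (247, [54, 106, 38]), (249, [62, 120, 43]), (251, [57, 114, 36]), (253, [57, 112, 37]), (255, [55, 112, 37]), (257, [62, 117, 43]), (259, [61, 116, 40]), (261, [59, 115, 39]), (263, [59, 114, 38]), (265, [82, 116, 73]), (267, [122, 126, 129]), (269, [138, 146, 144]), (271, [166, 173, 175]), (273, [163, 172, 173])]
249 [ 26.9   1.2 -21. ]
251 [ 25.9   1.2 -21. ]
253 [ 25.    1.2 -21. ]
bot 226 [26.9  1.1 19. ]
bot 228 [25.7  1.1 19. ]
```

Call:
{"op": "step_arm", "data": {"plan": "0 -1.2 -1.5 0 0 0 0;0 -2.4 -3 0 0 0 0;0 -2.4 -3 0 0 0 0;0 -2.4 -3 0 0 0 0;0 -2.4 -3 0 0 0 0;0 -2.4 -3 0 0 0 0;0 -2.4 -3 0 0 0 0;0 -2.4 -3 0 0 0 0;0 -2.4 -3 0 0 0 0;0 -2.4 -3 0 0 0 0;0 -2.4 -3 0 0 0 0;0 -2.4 -3 0 0 0 0"}}

```text
clock: 22.02
tool_pos: [0.488, 0.1621, 0.2058]
orientation: [-180.0, -0.0, -43.1]
force: [1.0, 0.3, -0.8]
opening: 0.0356
```

Call:
{"op": "step_arm", "data": {"plan": "0 -2.4 -3 0 0 0 0;0 -2.4 -3 0 0 0 0;0 -1.6 -2 0 0 0 0;0 -0.6 -0.7 0 0 0 0;0 0 0 0 0 0 0;0 0 0 0 0 0 0"}}

```text
clock: 22.52
tool_pos: [0.4966, 0.2714, 0.205]
orientation: [179.9, 0.0, -43.2]
force: [-0.6, -0.9, -1.6]
opening: 0.0359
```

```bash
python3 - <<'E'
from h import *
st(); go([.4945,.2779,.20],-43.2); i,W=shot("wrist","w13.png")
print(proj(W,[.4929,.2794,.072]))
E
```

```text
22.52 tcp [0.4966 0.2714 0.205 ] rpy [179.92   0.   -43.18] q [ 48.5  11.3 -15.1  -0.  -63.7  -1.6] F [-0.6 -0.9 -1.6] M [-0.08 -0.02  0.03] op 0.0359
tool shift cm [-0.6  -0.33  0.5 ] turn z deg 0.02
[[312.11496051 232.14395046]]
```

View pics/w13.png

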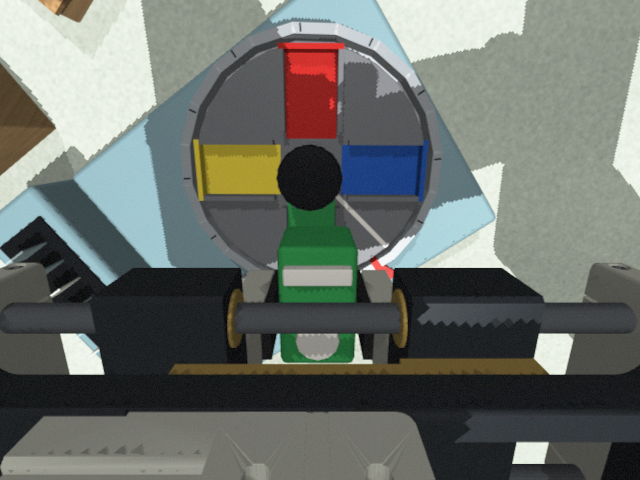

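```bash
python3 - <<'E'
from h import *
w,W=load("w13.png")
P=lambda u,z:plane(W,u,z)[0][:2]
crop(w,180,20,270,260,3,"w13c.png")
hsv=cv2.cvtColor(w,cv2.COLOR_BGR2HSV)
for col,(lo,hi) in dict(yellow=((22,110,60),(34,255,255)),red=((0,150,50),(6,255,255)),blue=((105,150,40),(125,255,255))).items():
    m=cv2.inRange(hsv,np.array(lo),np.array(hi)); m[:30]=0;m[:,:185]=0;m[:,440:]=0;m[225:]=0
    n,l,s,ce=cv2.connectedComponentsWithStats(m); i=1+np.argmax(s[1:,4]); ys,xs=np.where(l==i)
    print(col,s[i].tolist())
    r=cv2.minAreaRect(plane(W,np.c_[xs,ys],.072)[:,:2].astype(np.float32)*1000); print(np.round(r[0],1),np.round(r[1],1),round(r[2],1))
E
```

```text
yellow [193, 139, 88, 62, 4186]
[577.  288.3] [73.8 52. ] 46.5
red [278, 43, 66, 96, 4919]
[579.6 199.1] [51.1 71.6] 46.9
blue [341, 141, 87, 60, 4130]
[490.9 197. ] [72.6 50.4] 46.6
```

View pics/w13c.png

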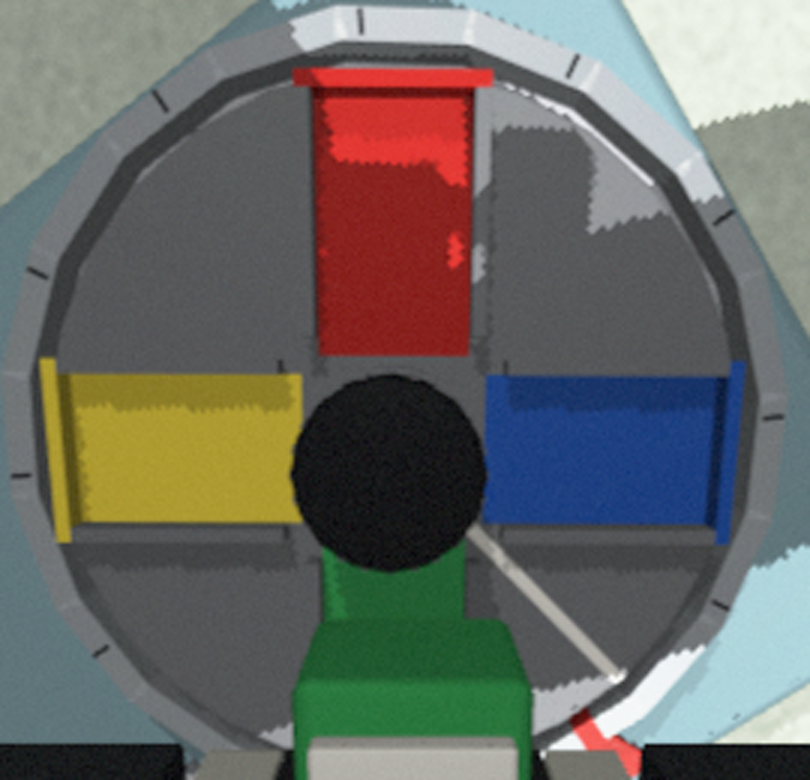

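```bash
python3 - <<'E'
from h import *
w,W=load("w13.png")
P=lambda x,y,z:plane(W,(180+x/3,20+y/3),z)[0][:2]
y=P(185,448,.072); b=P(600,449.5,.072); r1=P(395,220,.072); r0=P(394.5,350,.072); re=P(393,78,.084); ye=P(57,450,.084); be=P(730,453,.084)
print(y,b,r1,r0,re,ye,be)
d=(b-y)/np.linalg.norm(b-y); print("yb dir",np.degrees(np.arctan2(*d[::-1])),"red dir",np.degrees(np.arctan2(*(re-r0)[::-1])),np.degrees(np.arctan2(*(be-ye)[::-1])))
th=np.radians(-43.3); u=np.array([np.cos(th),np.sin(th)]); n=np.array([-u[1],u[0]])
rad=np.mean([y@u,b@u]); lat=np.mean([r1@n,r0@n]); print("centre",rad*u+lat*n, "alt lat",(ye+be)/2, "red outer end r", (re-rad*u-lat*n)@u)
k=P(389,472,.142);print("knob",k)
print("spindle-based",np.array([.5347,.2402]))
E
```

```text
[0.57544758 0.28516086] [0.4934378  0.19821415] [0.57845051 0.19914625] [0.55391326 0.2225182 ] [0.60167769 0.17764587] [0.59815476 0.30871629] [0.47042484 0.17352348]
yb dir -133.3262840670267 red dir -43.2118203839999 -133.37413476850168
centre [0.53397063 0.24118657] alt lat [0.5342898  0.24111988] red outer end r 0.09285273039758096
knob [0.53481889 0.24072094]
spindle-based [0.5347 0.2402]
```

```bash
python3 - <<'E'
from h import *
go([.4941,.2788,.112],-43.3)
E
```

```text
tool shift cm [-0.74 -0.42  9.33] turn z deg 0.06
```

Call:
{"op": "step_arm", "data": {"plan": "0 -0.74 -0.42 1 0 0 0.1;0 0 0 2.5 0 0 0;0 0 0 2.5 0 0 0;0 0 0 2 0 0 0;0 0 0 1.3 0 0 0;0 0 0 0 0 0 0;0 0 0 0 0 0 0"}}

```text
clock: 23.15
tool_pos: [0.4943, 0.2786, 0.1121]
orientation: [179.9, -0.0, -43.4]
force: [0.1, 0.6, -1.1]
opening: 0.0359
```

```bash
python3 - <<'E'
from h import *
st(); go([.4941,.2788,.092],-43.3); shot("wrist","w14.png");s,_=shot("side","s14.png"); c,_=shot("scene","c14.png")
crop(s,240,120,140,110,5,"s14c.png");crop(c,300,90,150,130,5,"c14c.png")
E
```

```text
23.15 tcp [0.4943 0.2786 0.1121] rpy [ 1.7991e+02 -1.0000e-02 -4.3440e+01] q [ 49.2  16.4 -21.7   0.  -52.   -2.6] F [ 0.1  0.6 -1.1] M [ 0.03 -0.06  0.01] op 0.0359
tool shift cm [-0.03  0.    2.01] turn z deg -0.14
```

View pics/w14.png

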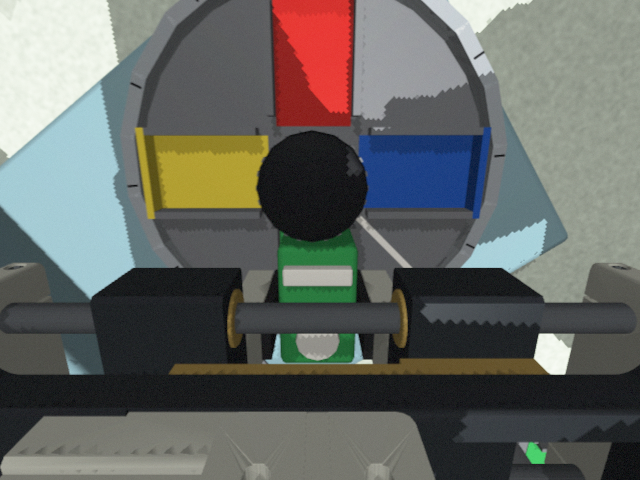

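View pics/c14c.png

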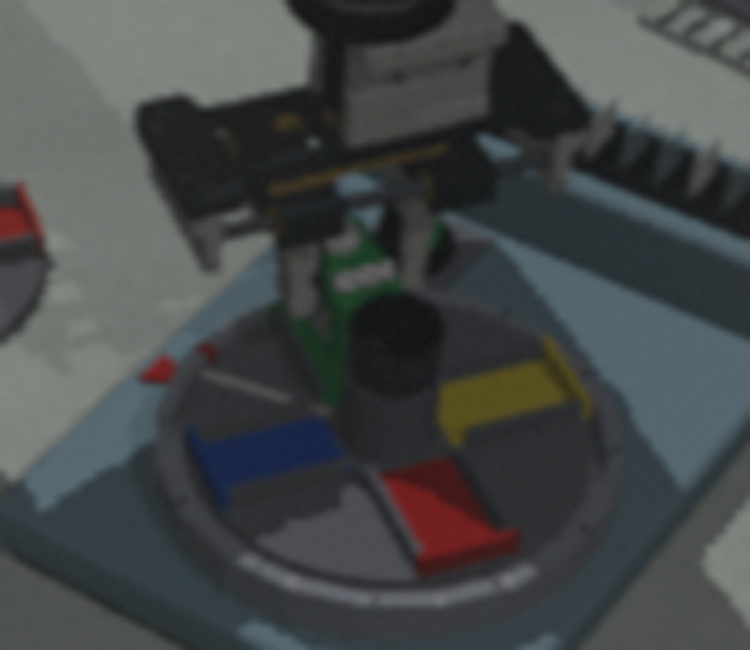

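Call:
{"op": "step_arm", "data": {"plan": "0 0 0 0.5 0 0 0;0 0 0 0.4 0 0 0;0 0 0 0.4 0 0 0;0 0 0 0.3 0 0 0;0 0 0 0 0 0 0"}}

```text
clock: 23.72
tool_pos: [0.4941, 0.2794, 0.0957]
orientation: [179.9, 0.0, -43.4]
force: [-0.2, -0.1, -1.5]
opening: 0.0357
```

```bash
python3 - <<'E'
from h import *
st()
E
```

```text
23.72 tcp [0.4941 0.2794 0.0957] rpy [ 1.7993e+02  1.0000e-02 -4.3400e+01] q [ 49.2  17.5 -22.7  -0.  -49.9  -2.6] F [-0.2 -0.1 -1.5] M [0.02 0.04 0.02] op 0.0357
```

Call:
{"op": "step_arm", "data": {"plan": "0 0 0 0.3 0 0 0;0 0 0 0.15 0 0 0;0 0 0 0 0 0 0"}}

```text
clock: 23.97
tool_pos: [0.4944, 0.2795, 0.0916]
orientation: [180.0, 0.0, -43.4]
force: [-0.1, -0.5, -1.5]
opening: 0.0358
```

```bash
python3 - <<'E'
from h import *
st()
E
```

```text
23.97 tcp [0.4944 0.2795 0.0916] rpy [179.96   0.   -43.4 ] q [ 49.2  17.7 -22.9  -0.  -49.4  -2.6] F [-0.1 -0.5 -1.5] M [-0.    0.07  0.  ] op 0.0358
```

Call:
{"op": "step_arm", "data": {"plan": "0 0 0 0.1 0 0 0;0 0 0 0 0 0 0"}}

```text
clock: 24.13
tool_pos: [0.4946, 0.2798, 0.0912]
orientation: [-180.0, -0.0, -43.4]
force: [-0.6, -0.3, -1.1]
opening: 0.0357
```

```bash
python3 - <<'E'
from h import *
st()
E
```

```text
24.13 tcp [0.4946 0.2798 0.0912] rpy [-1.7999e+02 -1.0000e-02 -4.3390e+01] q [ 49.2  17.8 -23.    0.  -49.3  -2.6] F [-0.6 -0.3 -1.1] M [0.03 0.01 0.04] op 0.0357
```

Call:
{"op": "step_arm", "data": {"plan": "0 0 0 0.1 0 0 0;0 0 0 0 0 0 0;5.4 0 0 0 0 0 0;5.4 0 0 0 0 0 0;5.4 0 0 0 0 0 0;5.4 0 0 -1 0 0 0;5.4 0 0 -3 0 0 0;5.4 0 0 -3 0 0 0;5.4 0 0 -3 0 0 0;5.4 0 0 -2 0 0 0;5.4 0 0 0 0 0 0"}}

```text
clock: 25.05
tool_pos: [0.4967, 0.2812, 0.216]
orientation: [-179.5, -0.1, -43.4]
force: [0.7, 0.3, 0.9]
opening: 0.054
```

```bash
python3 - <<'E'
from h import *
st(); shot("wrist","w15.png");s,_=shot("side","s15.png"); c,_=shot("scene","c15.png")
crop(s,240,120,140,110,5,"s15c.png");crop(c,300,90,150,130,5,"c15c.png")
go([.40,-.32,.23],0)
E
```

```text
25.05 tcp [0.4967 0.2812 0.216 ] rpy [-1.7952e+02 -7.0000e-02 -4.3360e+01] q [ 49.2  10.9 -14.1   0.1 -64.5  -2.6] F [0.7 0.3 0.9] M [ 0.11 -0.09 -0.05] op 0.054
tool shift cm [34.35 50.04 -2.  ] turn z deg -43.41
```

View pics/c15c.png

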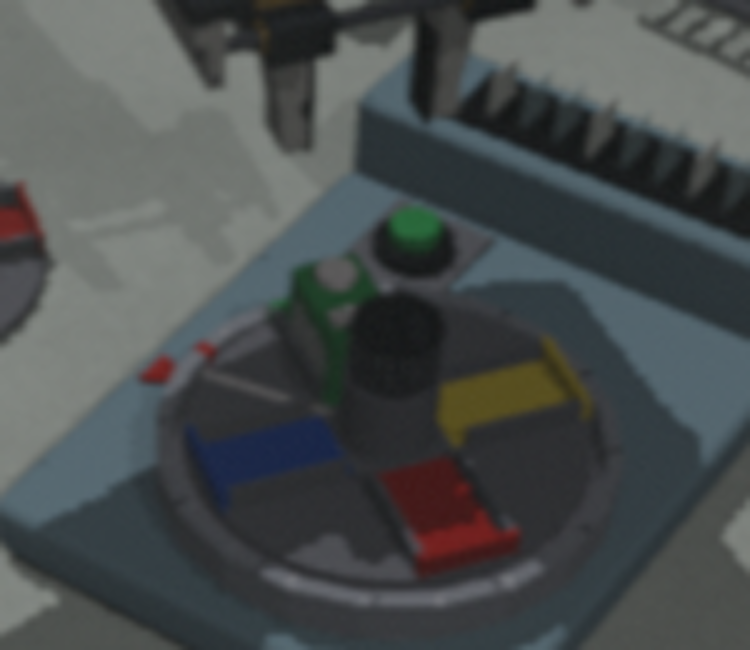

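View pics/s15c.png

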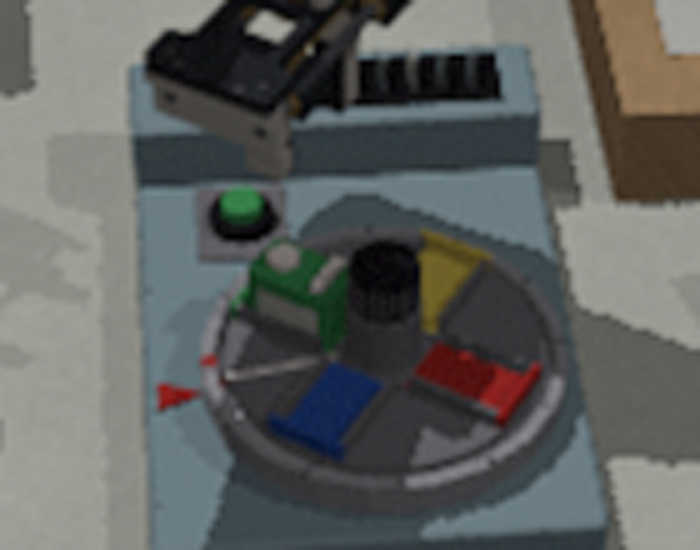

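View pics/s15.png

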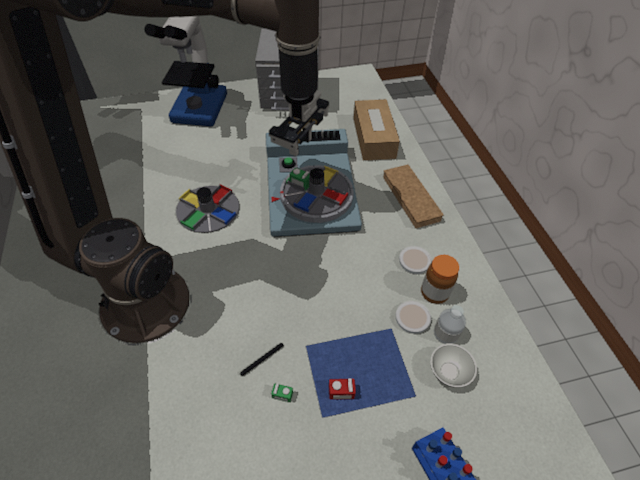

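Call:
{"op": "step_arm", "data": {"plan": "5.6 1.1 1.6 0 0 0 0;5.6 2.2 3.2 0 0 0 0;5.6 2.2 3.2 0 0 0 0;5.6 2.2 3.2 0 0 0 0;5.6 2.2 3.2 0 0 0 0;5.6 2.2 3.2 0 0 0 0;5.6 2.2 3.2 0 0 0 0;5.6 2.2 3.2 0 0 0 0;5.6 2.2 3.2 0 0 0 0;5.6 2.2 3.2 0 0 0 0;5.6 2.2 3.2 0 0 0 0;5.6 2.2 3.2 0 0 0 0"}}

```text
clock: 26.2
tool_pos: [0.4238, -0.1634, 0.2093]
orientation: [179.9, 0.1, -43.4]
force: [0.6, 0.0, 0.2]
opening: 0.056
```

Call:
{"op": "step_arm", "data": {"plan": "5.6 2.2 3.2 0 0 0 0;5.6 2.2 3.2 0 0 0 0;5.6 2.2 3.2 0 0 0 0;5.6 2.2 3.2 0 0 0 0;5.6 1.6 2.2 0 0 0 -3;5.6 0 0 0 0 0 -7;5.6 0 0 0 0 0 -7;5.6 0 0 0 0 0 -7;5.6 0 0 0 0 0 -7;5.6 0 0 0 0 0 0;5.6 0 0 0 0 0 0"}}

```text
clock: 27.12
tool_pos: [0.3973, -0.3419, 0.2092]
orientation: [-180.0, 0.1, -12.6]
force: [0.2, 0.1, 0.1]
opening: 0.056
```

```bash
python3 - <<'E'
from h import *
st(); w,W=shot("wrist","w16.png"); print(proj(W,[.447,-.36,.043]))
E
```

```text
27.12 tcp [ 0.3973 -0.3419  0.2092] rpy [-1.7998e+02  1.0000e-01 -1.2630e+01] q [-19.3   7.1 -19.6  -0.  -63.4  96.6] F [0.2 0.1 0.1] M [-0.07  0.02  0.  ] op 0.056
[[323.47126343 160.91037727]]
```

View pics/w16.png

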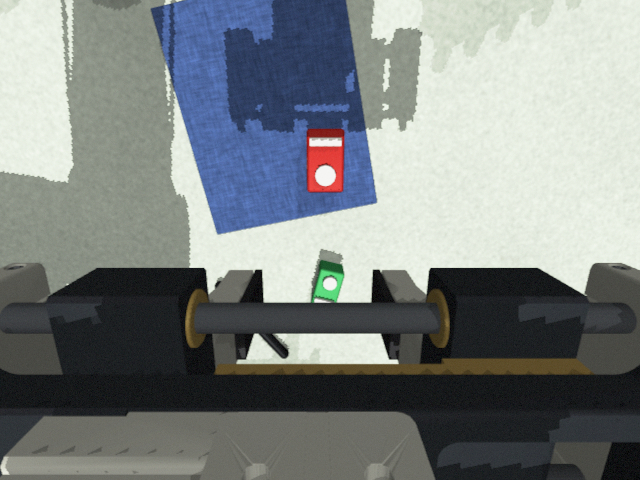

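```bash
python3 - <<'E'
from h import *
w,W=load("w16.png")
r=cart(w,W,"red",.043,(290,110,370,210)); go([r[0][0]/1000,r[0][1]/1000,.07],-12.5)
E
```

```text
red [307, 129, 37, 63, 1517] centre mm [ 446.9 -361.2] size [34.1 58. ] ang 77.3
tool shift cm [ 5.27  0.81 13.93] turn z deg -0.15
```

Call:
{"op": "step_arm", "data": {"plan": "5.6 1.7 0.27 1 0 0 0;5.6 1.8 0.27 2 0 0 0;5.6 1.77 0.27 3 0 0 0;5.6 0 0 3 0 0 0;5.6 0 0 3 0 0 0;5.6 0 0 1.9 0 0 0;5.6 0 0 0 0 0 0;5.6 0 0 0 0 0 0"}}

```text
clock: 27.83
tool_pos: [0.4471, -0.361, 0.0703]
orientation: [-180.0, 0.2, -12.5]
force: [0.2, -1.5, 1.0]
opening: 0.056
```

```bash
python3 - <<'E'
from h import *
st(); go([.447,-.3605,.020],-12.7); w,W=shot("wrist","w17.png")
E
```

```text
27.83 tcp [ 0.4471 -0.361   0.0703] rpy [-1.7999e+02  1.6000e-01 -1.2510e+01] q [-19.4  19.8 -23.2   0.  -47.1  96.9] F [ 0.2 -1.5  1. ] M [-0.05 -0.05 -0.05] op 0.056
tool shift cm [-0.01 -0.04  5.03] turn z deg 0.19
```

View pics/w17.png

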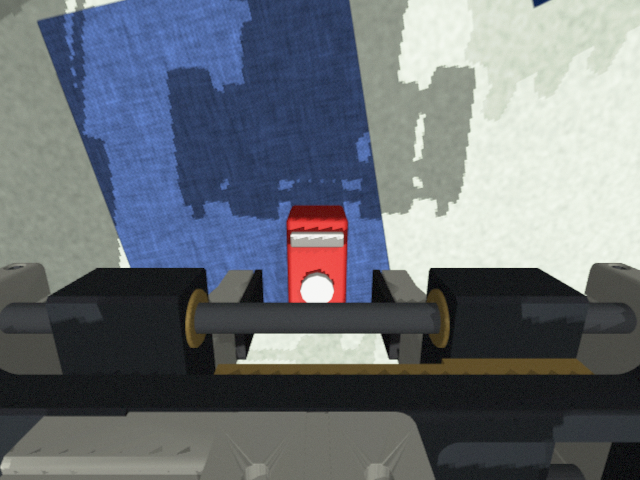

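Call:
{"op": "step_arm", "data": {"plan": "5.6 0 0 1.5 0 0 0;5.6 0 0 2 0 0 0;5.6 0 0 1.5 0 0 0;5.6 0 0 0 0 0 0;0 0 0 0 0 0 0;0 0 0 0 0 0 0;0 0 0 0 0 0 0;0 0 0 0 0 0 0;0 0 0 0 0 0 0"}}

```text
clock: 28.63
tool_pos: [0.4487, -0.3616, 0.0226]
orientation: [180.0, -0.1, -12.4]
force: [0.2, 2.1, 7.5]
opening: 0.0358
```

```bash
python3 - <<'E'
from h import *
st()
E
```

```text
28.63 tcp [ 0.4487 -0.3616  0.0226] rpy [ 1.7997e+02 -1.3000e-01 -1.2380e+01] q [-19.4  23.4 -25.7   0.  -40.8  97. ] F [0.2 2.1 7.5] M [0.61 0.19 0.02] op 0.0358
```

Call:
{"op": "step_arm", "data": {"plan": "0 0 0 -0.5 0 0 0;0 0 0 -2 0 0 0;0 0 0 -3.5 0 0 0;0 0 0 -3.5 0 0 3;0 0 0 -3.5 0 0 6;0 0 0 -3.5 0 0 6;0 0 0 -2 0 0 6;0 0 0 0 0 0 6;0 0 0 0 0 0 3.8;0 0 0 0 0 0 0;0 0 0 0 0 0 0"}}

```text
clock: 29.55
tool_pos: [0.4474, -0.361, 0.2062]
orientation: [-180.0, 0.0, -43.1]
force: [-0.1, 0.4, -1.8]
opening: 0.0358
```

```bash
python3 - <<'E'
from h import *
st(); go([.5765,.2010,.20],-43.3); shot("wrist","w18.png"); shot("side","s18.png")
E
```

```text
29.55 tcp [ 0.4474 -0.361   0.2062] rpy [-1.800e+02  2.000e-02 -4.307e+01] q [-19.4  12.  -13.9  -0.  -64.   66.4] F [-0.1  0.4 -1.8] M [-0.04 -0.    0.02] op 0.0358
tool shift cm [-28.95 -49.87   0.63] turn z deg 0.23
```

View pics/w18.png

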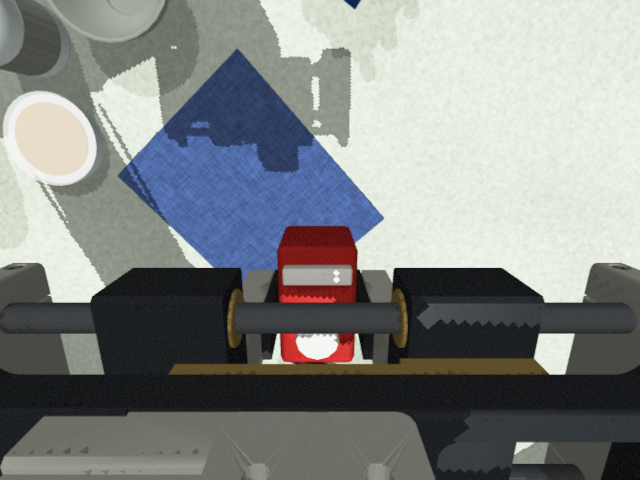

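Call:
{"op": "step_arm", "data": {"plan": "0 -0.9 -1.6 0 0 0 0;0 -1.9 -3.3 0 0 0 0;0 -1.9 -3.3 0 0 0 0;0 -1.9 -3.3 0 0 0 0;0 -1.9 -3.3 0 0 0 0;0 -1.9 -3.3 0 0 0 0;0 -1.9 -3.3 0 0 0 0;0 -1.9 -3.3 0 0 0 0;0 -1.9 -3.3 0 0 0 0;0 -1.9 -3.3 0 0 0 0;0 -1.9 -3.3 0 0 0 0;0 -1.9 -3.3 0 0 0 0"}}

```text
clock: 30.65
tool_pos: [0.5482, 0.0662, 0.2059]
orientation: [180.0, 0.0, -43.1]
force: [1.9, -1.3, -2.0]
opening: 0.0353
```

Call:
{"op": "step_arm", "data": {"plan": "0 -1.9 -3.3 0 0 0 0;0 -1.9 -3.3 0 0 0 0;0 -1.9 -3.3 0 0 0 0;0 -1 -1.6 0 0 0 0.2;0 0 0 0 0 0 0;0 0 0 0 0 0 0"}}

```text
clock: 31.15
tool_pos: [0.5779, 0.1951, 0.205]
orientation: [179.9, 0.0, -43.2]
force: [-0.6, -0.5, -1.9]
opening: 0.0356
```

```bash
python3 - <<'E'
from h import *
st(); go([.5775,.2002,.112],-43.3); i,W=shot("wrist","w19.png")
E
```

```text
31.15 tcp [0.5779 0.1951 0.205 ] rpy [ 1.7989e+02  2.0000e-02 -4.3210e+01] q [ 37.   15.4  -9.6  -0.  -65.1   9.8] F [-0.6 -0.5 -1.9] M [-0.09  0.07 -0.04] op 0.0356
tool shift cm [-0.37 -0.37  9.3 ] turn z deg 0.09
```

View pics/w19.png

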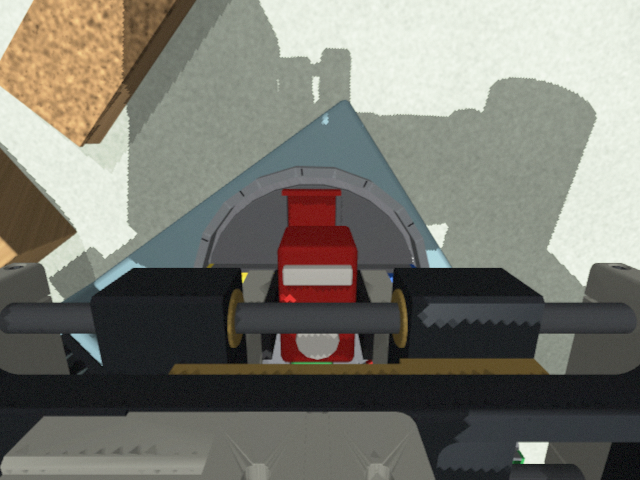

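```bash
python3 - <<'E'
from h import *
w,W=load("w19.png"); c=np.array([.5342,.2410]); th=np.radians(-43.3);u=np.array([np.cos(th),np.sin(th)]);n=np.array([-u[1],u[0]])
for px in ((283,191.5),(341,191.5),(312,191.5)):
    v=plane(W,px,.084)[0][:2]-c; print((v@u*1000).round(1),(v@n*1000).round(1))
E
```

```text
93.9 24.1
94.0 -24.8
93.9 -0.4
```

Call:
{"op": "step_arm", "data": {"plan": "0 -0.37 -0.37 1 0 0 0.1;0 0 0 2.5 0 0 0;0 0 0 2.5 0 0 0;0 0 0 2 0 0 0;0 0 0 1.3 0 0 0;0 0 0 0 0 0 0;0 0 0 0 0 0 0"}}

```text
clock: 31.78
tool_pos: [0.5776, 0.1982, 0.1124]
orientation: [179.9, 0.0, -43.5]
force: [-0.0, -0.0, -1.0]
opening: 0.0364
```

```bash
python3 - <<'E'
from h import *
st(); go([.5775,.2002,.092],-43.3); i,W=shot("wrist","w20.png")
crop(i,180,150,280,220,2.8,"w20c.png")
E
```

```text
31.78 tcp [0.5776 0.1982 0.1124] rpy [ 1.799e+02  1.000e-02 -4.354e+01] q [ 37.2  20.  -16.1   0.  -53.9   9.2] F [-0. -0. -1.] M [ 0.06 -0.03  0.02] op 0.0364
tool shift cm [-0.15 -0.14  2.04] turn z deg -0.24
```

View pics/w20c.png

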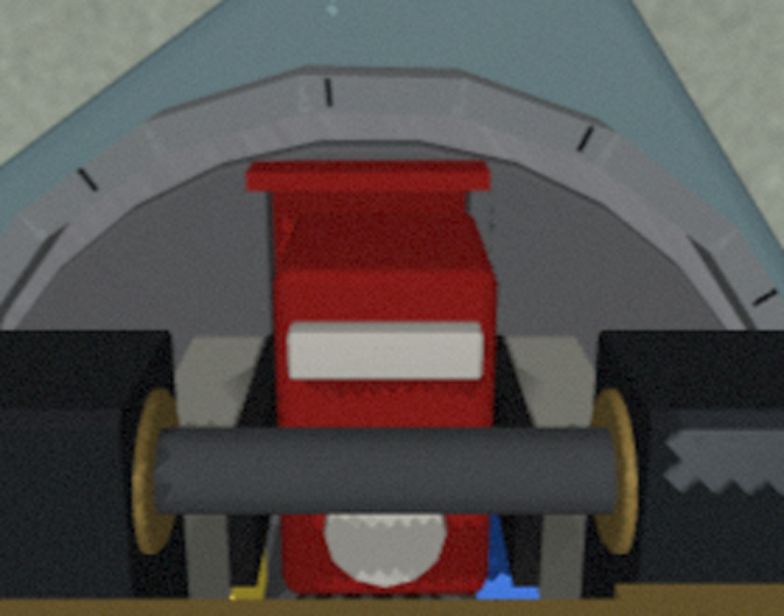

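Call:
{"op": "step_arm", "data": {"plan": "0 -0.12 -0.15 0 0 0 -0.2;0 0 0 0 0 0 0;0 0 0 0.5 0 0 0;0 0 0 0.4 0 0 0;0 0 0 0.4 0 0 0;0 0 0 0.3 0 0 0;0 0 0 0 0 0 0"}}

```text
clock: 32.42
tool_pos: [0.5776, 0.2009, 0.096]
orientation: [179.9, 0.0, -43.3]
force: [-0.4, -0.5, -1.8]
opening: 0.0361
```

```bash
python3 - <<'E'
from h import *
st(); go([.5775,.2002,.092],-43.3)
E
```

```text
32.42 tcp [0.5776 0.2009 0.096 ] rpy [ 1.7991e+02  3.0000e-02 -4.3300e+01] q [ 37.4  21.1 -17.   -0.  -52.    9.3] F [-0.4 -0.5 -1.8] M [-0.    0.03 -0.02] op 0.0361
tool shift cm [0.03 0.06 0.4 ] turn z deg -0.0
```

Call:
{"op": "step_arm", "data": {"plan": "0 0 0 0.3 0 0 0;0 0 0 0.15 0 0 0;0 0 0 0.1 0 0 0;0 0 0 0 0 0 0"}}

```text
clock: 32.75
tool_pos: [0.5782, 0.2012, 0.0917]
orientation: [-180.0, -0.0, -43.3]
force: [0.8, -0.0, -0.8]
opening: 0.0358
```

```bash
python3 - <<'E'
from h import *
st()
E
```

```text
32.75 tcp [0.5782 0.2012 0.0917] rpy [-179.99   -0.    -43.29] q [ 37.4  21.4 -17.3   0.  -51.4   9.3] F [ 0.8 -0.  -0.8] M [ 0.01 -0.05 -0.01] op 0.0358
```

Call:
{"op": "step_arm", "data": {"plan": "0 0 0 0.1 0 0 0;0 0 0 0 0 0 0;5.4 0 0 0 0 0 0;5.4 0 0 0 0 0 0;5.4 0 0 0 0 0 0;5.4 0 0 -1 0 0 0;5.4 0 0 -3 0 0 0;5.4 0 0 -3 0 0 0;5.4 0 0 -3 0 0 0;5.4 0 0 -2 0 0 0;5.4 0 0 0 0 0 0;5.4 0 0 0 0 0 0"}}

```text
clock: 33.75
tool_pos: [0.5788, 0.2016, 0.2127]
orientation: [-179.8, -0.0, -43.3]
force: [-0.2, -0.1, -0.8]
opening: 0.0541
```

```bash
python3 - <<'E'
from h import *
st(); i,_=shot("wrist","w21.png");s,_=shot("side","s21.png"); c,_=shot("scene","c21.png")
crop(s,240,120,140,110,5,"s21c.png");crop(c,300,90,150,130,5,"c21c.png")
go([.482,.403,.20],-90)
E
```

```text
33.75 tcp [0.5788 0.2016 0.2127] rpy [-1.7979e+02 -4.0000e-02 -4.3300e+01] q [ 37.4  15.2  -8.9   0.  -65.8   9.3] F [-0.2 -0.1 -0.8] M [-0.04  0.08 -0.02] op 0.0541
tool shift cm [-20.82  -8.16   0.97] turn z deg 46.69
```

View pics/c21c.png

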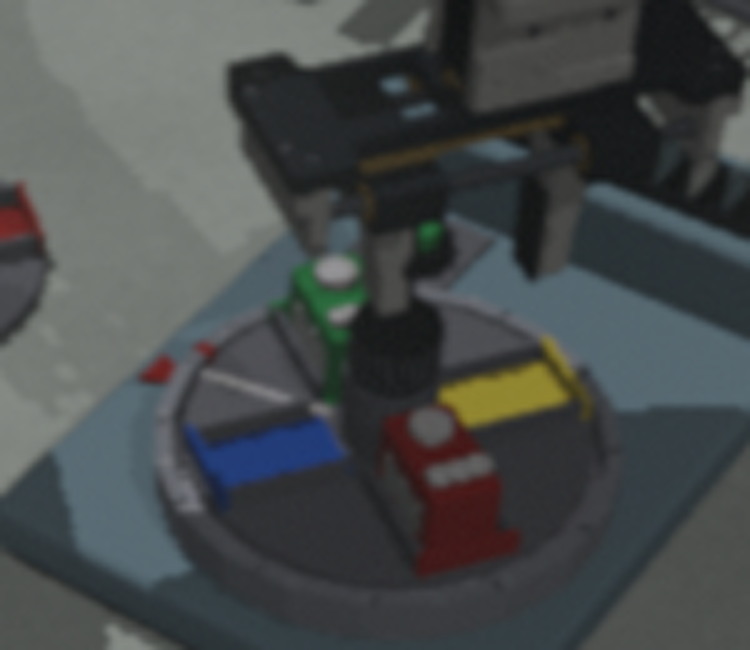

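View pics/s21c.png

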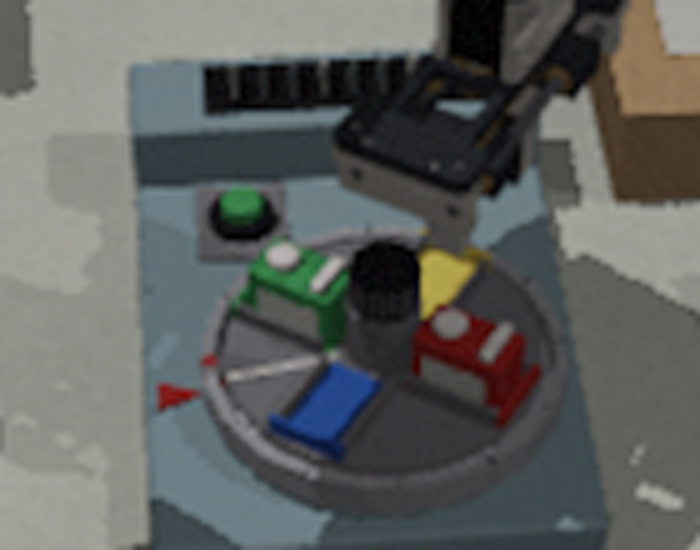

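View pics/w21.png

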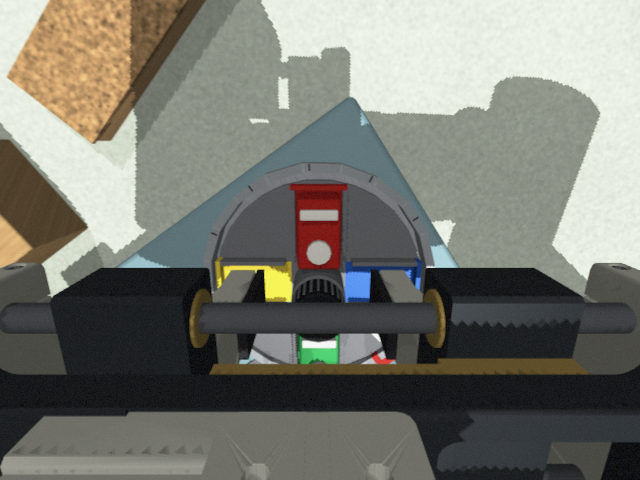

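Call:
{"op": "step_arm", "data": {"plan": "5.4 -2 0.5 0 0 0 0;5.4 -3.5 0.95 0 0 0 0;5.4 -3.5 0.95 0 0 0 0;5.4 -3.5 0.95 0 0 0 0;5.4 -3.5 0.95 0 0 0 0;5.4 -3.5 0.95 0 0 0 0;5.4 -1.7 0.5 0 0 0 0;5.4 0 0 0 0 0 0;5.4 0 0 0 0 0 0;5.4 0 0 0 0 0 0"}}

```text
clock: 34.73
tool_pos: [0.3844, 0.3045, 0.21]
orientation: [179.9, -0.0, -43.3]
force: [0.3, 0.8, 1.2]
opening: 0.054
```

```bash
python3 - <<'E'
from h import *
st(); i,W=shot("wrist","w22.png"); print(proj(W,[[.427,.257,.07],[.5345,.2405,.142]]))
u=proj(W,[[.427,.257,.07]])[0].astype(int); crop(i,max(0,u[0]-55),max(0,u[1]-45),110,90,7,"w22c.png"); print(u-[55,45])
E
```

```text
34.73 tcp [0.3844 0.3045 0.21  ] rpy [ 1.7993e+02 -2.0000e-02 -4.3260e+01] q [ 61.4   3.7 -23.4   0.  -63.  -14.7] F [0.3 0.8 1.2] M [ 0.07 -0.05 -0.04] op 0.054
[[322.03889251 150.75940771]
 [220.15597907  -1.69902478]]
[267 105]
```

View pics/w22.png

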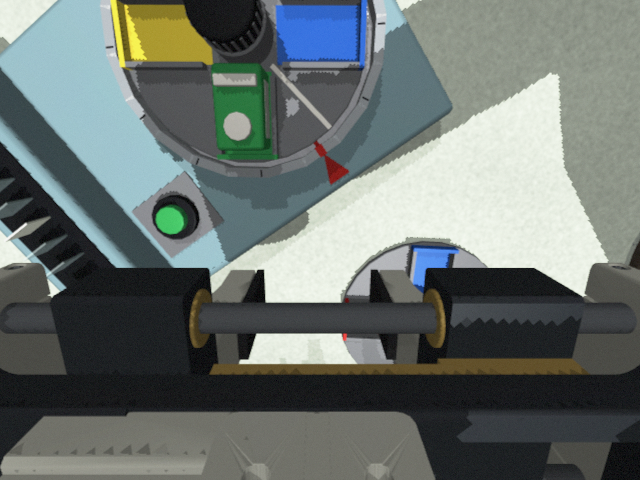

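View pics/w22c.png

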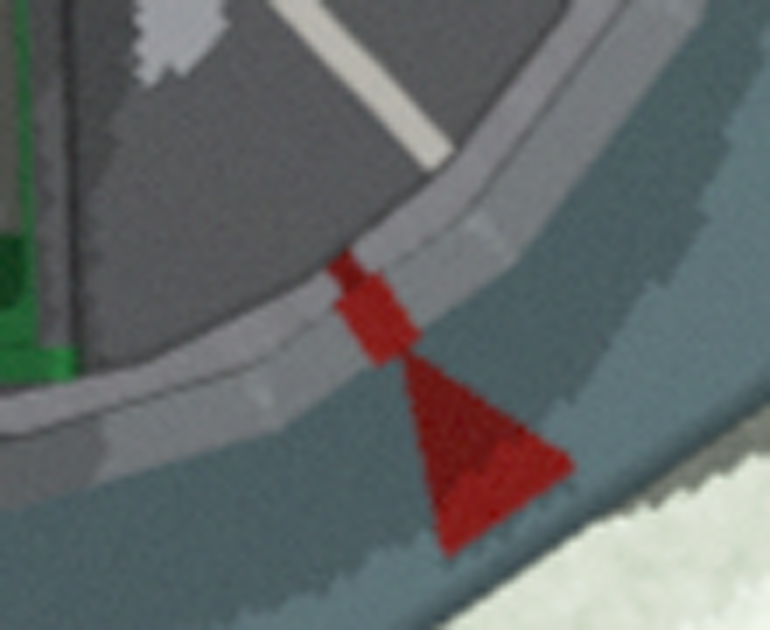

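```bash
python3 - <<'E'
from h import *
w,W=load("w22.png"); P=lambda u,z:plane(W,u,z)[0][:2]
m=P((321,150.4),.07);a=P((324.6,155.3),.042);b=P((339.8,177.9),.042)
for c in ([.5347,.2402],[.5342,.241]):
    print([np.degrees(np.arctan2(*(q-c)[::-1])).round(2) for q in (m,a,b)])
hsv=cv2.cvtColor(w,cv2.COLOR_BGR2HSV); k=cv2.inRange(hsv,np.array((55,100,60)),np.array((75,255,255))); k[:190]=0;k[260:]=0;k[:,:140]=0;k[:,210:]=0
ys,xs=np.where(k); print(xs.mean(),ys.mean(),len(xs))
for z in (.055,.06,.065): print(z,P((xs.mean(),ys.mean()),z))
print("w1 est .06: .4824 .4054; tri .4813 .4011 .0598")
from h import tri
w1=None
print(tri([calibration("scene"),calibration("side"),W],[(382.5,134.9),(287.7,160.9),(xs.mean(),ys.mean())]))
E
```

```text
[np.float64(170.83), np.float64(170.89), np.float64(171.03)]
[np.float64(171.21), np.float64(171.25), np.float64(171.32)]
170.8361955085865 219.30779392338178 757
0.055 [0.47956277 0.40772563]
0.06 [0.47888005 0.40527344]
0.065 [0.47819734 0.40282125]
w1 est .06: .4824 .4054; tri .4813 .4011 .0598
[0.47945988 0.40613265 0.05595005]
```

```bash
python3 - <<'E'
from h import *
S,D=calibration("scene"),calibration("side")
sc=cv2.imread("pics/scene0.png"); crop(sc,360,95,120,70,6,"pan_s.png")
sd=cv2.imread("pics/side0.png"); crop(sd,258,122,100,50,7,"pan_d.png")
E
```

```text
(no output)
```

View pics/pan_s.png

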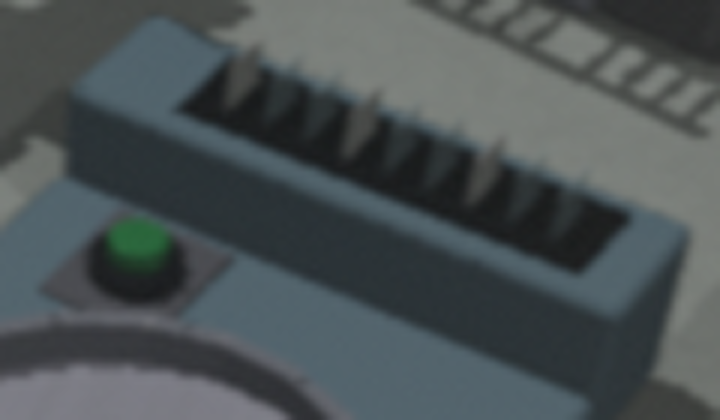

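View pics/pan_d.png

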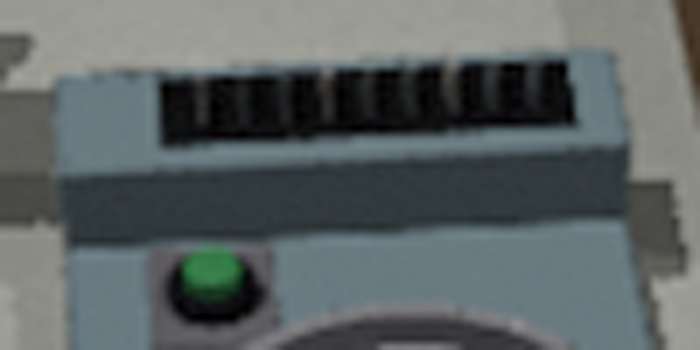

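```bash
python3 - <<'E'
from h import *
S,D=calibration("scene"),calibration("side")
s=lambda x,y:(360+x/6,95+y/6); d=lambda x,y:(258+x/7,122+y/7)
print("TL front",tri([S,D],[s(72,95),d(60,180)]),"BL",tri([S,D],[s(68,182),d(68,245)]))
print("TR front",tri([S,D],[s(612,318),d(625,148)]))
print("btn top",tri([S,D],[s(139,240),d(212,270)]),"rings",)
go([.480,.404,.12],-99)
E
```

```text
TL front [0.42162188 0.46086793 0.07760327] BL [0.42274001 0.4635959  0.03106389]
TR front [0.68665423 0.41736771 0.08129205]
btn top [0.4818546  0.40187256 0.0597289 ] rings
tool shift cm [  0.09 -13.79   8.99] turn z deg 55.68
```

```bash
python3 - <<'E'
from h import *
go([.481,.4035,.085])
E
```

```text
tool shift cm [  0.19 -13.83  12.49] turn z deg None
```

Call:
{"op": "step_arm", "data": {"plan": "0 0.1 -3 0 0 0 0;0 0.1 -3.6 0 0 0 0;0 0 -3.6 1 0 0 0;0 0 -3.6 2 0 0 0;0 0 0 3 0 0 0;0 0 0 3 0 0 0;0 0 0 2 0 0 0;0 0 0 1.5 0 0 0;0 0 0 0 0 0 0;0 0 0 0 0 0 0"}}

```text
clock: 35.62
tool_pos: [0.4812, 0.4026, 0.0844]
orientation: [179.8, -0.0, -43.4]
force: [0.2, 0.0, 0.2]
opening: 0.0007
```

```bash
python3 - <<'E'
from h import *
st(); go([.481,.4035,.062]); s,_=shot("side","s23.png"); c,_=shot("scene","c23.png")
crop(s,240,120,140,110,5,"s23c.png");crop(c,340,80,110,90,7,"c23c.png")
E
```

```text
35.62 tcp [0.4812 0.4026 0.0844] rpy [ 1.7984e+02 -4.0000e-02 -4.3370e+01] q [ 57.7  23.1 -15.5   0.  -51.5 -11.1] F [0.2 0.  0.2] M [ 0.03 -0.05  0.03] op 0.0007
tool shift cm [-0.08 -0.06  2.24] turn z deg None
```

View pics/s23c.png

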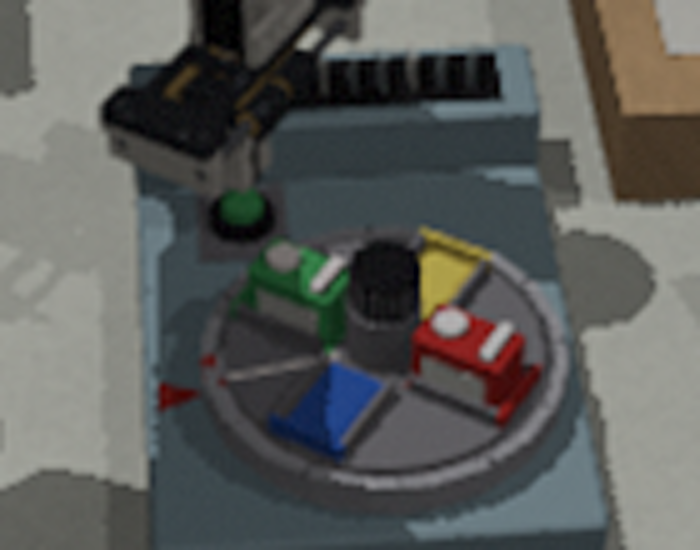

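View pics/c23c.png

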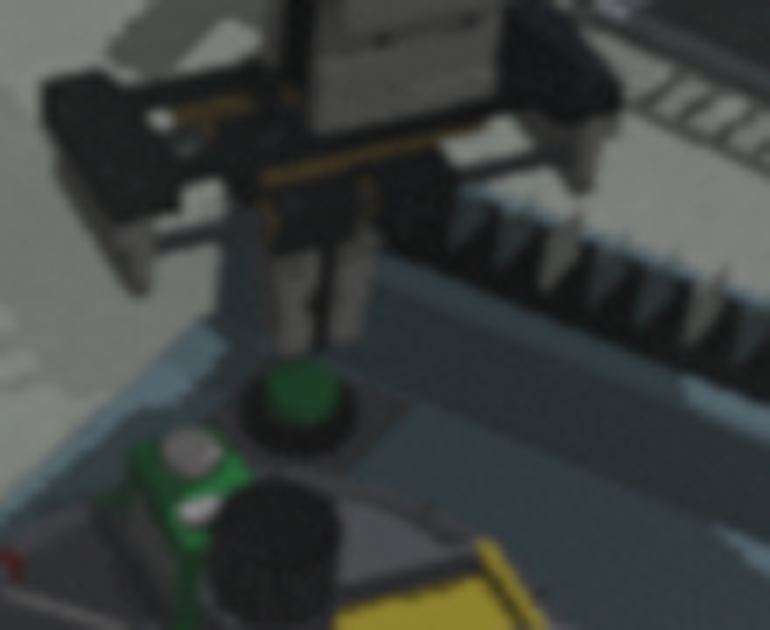

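Call:
{"op": "step_arm", "data": {"plan": "0 0 0 1 0 0 0;0 0 0 0.8 0 0 0;0 0 0 0.3 0 0 0;0 0 0 0.2 0 0 0;0 0 0 0 0 0 0"}}

```text
clock: 36.13
tool_pos: [0.4803, 0.4034, 0.0621]
orientation: [179.9, -0.0, -43.3]
force: [-1.0, -1.0, 1.4]
opening: 0.0002
```

Call:
{"op": "step_arm", "data": {"plan": "0 0 0 0.3 0 0 0;0 0 0 0.2 0 0 0;0 0 0 0 0 0 0"}}

```text
clock: 36.38
tool_pos: [0.4807, 0.4039, 0.0577]
orientation: [-180.0, -0.0, -43.3]
force: [-0.6, -0.5, 4.6]
opening: 0.0007
```

Call:
{"op": "step_arm", "data": {"plan": "0 0 0 0.2 0 0 0;0 0 0 0.1 0 0 0;0 0 0 0 0 0 0"}}

```text
clock: 36.63
tool_pos: [0.4808, 0.404, 0.0562]
orientation: [-179.9, -0.0, -43.3]
force: [-3.8, -2.9, 14.1]
opening: 0.0004
```

Call:
{"op": "step_arm", "data": {"plan": "0 0 0 0.1 0 0 0;0 0 0 0 0 0 0;0 0 0 0 0 0 0"}}

```text
clock: 36.88
tool_pos: [0.4808, 0.404, 0.056]
orientation: [-179.9, -0.0, -43.2]
force: [-6.6, -3.6, 20.7]
opening: 0.0009
```

Call:
{"op": "step_arm", "data": {"plan": "0 0 0 -1 0 0 0;0 0 0 -2 0 0 0;0 0 0 -3 0 0 0;0 0 0 -3 0 0 0;0 0 0 -3 0 0 0;0 -3 0 -2 0 0 0;0 -3 0 0 0 0 0;0 -3 0 0 0 0 0;0 -3 0 0 0 0 0;0 0 0 0 0 0 0;0 0 0 0 0 0 0"}}

```text
clock: 37.8
tool_pos: [0.392, 0.4871, 0.1934]
orientation: [180.0, 0.0, -43.2]
force: [-0.4, -0.3, -0.1]
opening: 0.0004
```

```bash
python3 - <<'E'
from h import *
st(); w,W=shot("wrist","w24.png"); s,_=shot("side","s24.png"); c,_=shot("scene","c24.png")
crop(s,240,120,140,110,5,"s24c.png")
E
```

```text
37.8 tcp [0.392  0.4871 0.1934] rpy [ 1.800e+02  2.000e-02 -4.316e+01] q [ 69.   17.2  -8.6  -0.  -64.2 -22.2] F [-0.4 -0.3 -0.1] M [ 0.   -0.04 -0.01] op 0.0004
```

View pics/w24.png

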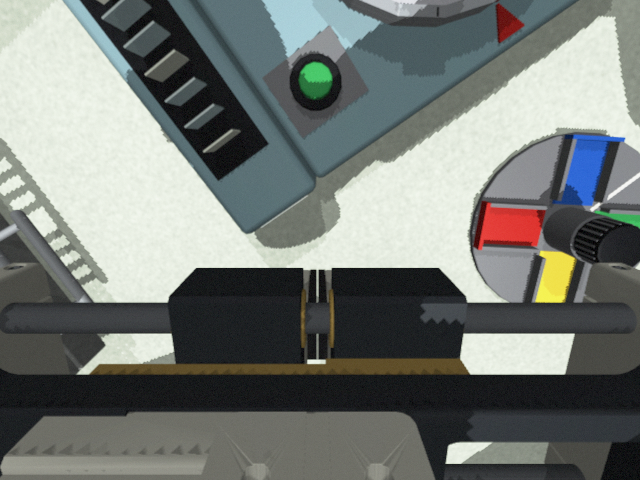

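View pics/s24.png

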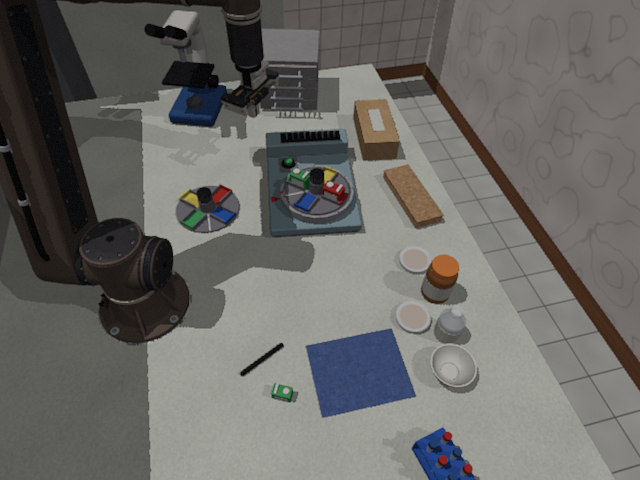

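View pics/s24c.png

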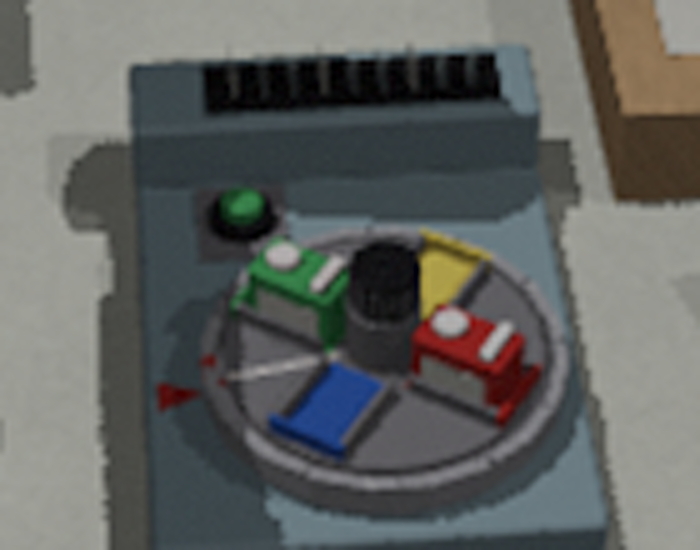

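View pics/c24.png

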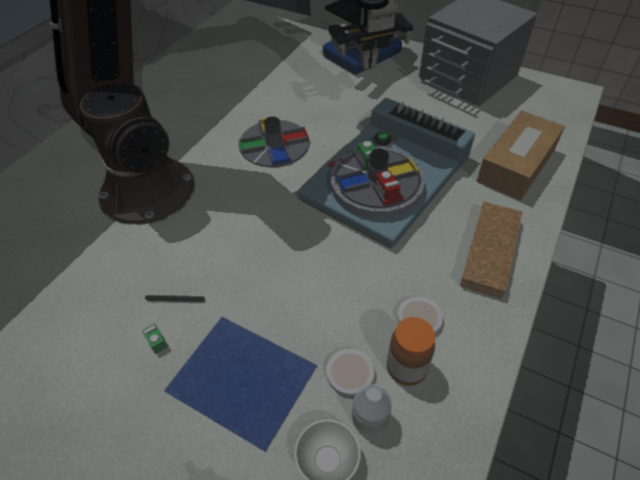

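```bash
python3 - <<'E'
from h import *
print(workorder.close_job())
E
```

```text
the job is handed in; nothing more can be done
None
```

The stainer is set up for a run and the job was handed in at about 38 s of the 210 s allowed.

- **Drive wheel:** I pinched the rim and turned it about 104° clockwise. The mark measured within about 0.2° of the pointer then, and again after the carousel and both cartridges were in. I did not re-measure it after the button press; the side view shows it unchanged.
- **Carousel:** I took the right-hand carousel by its knob and lined its keyway up with the key from the camera measurement. It went straight down on to the seat, so no turning to and fro was needed. The tool height at contact agreed with the home position.
- **Cartridges:** Only the red and the green were on the mat. Both stand level in their own bays in the camera views. The small green look-alike was left alone.
- **Start button:** It was pressed last. It moved about 6 mm and then stopped hard, with the force reaching 20.7 N, so it was fully in before I released it.

In the last pictures the dishes, jar, bottle and bowl are where they started and the gripper touches nothing. No check failed. One wrist picture put the carousel centre about 4 mm off because the arm was still settling; I re-measured it before placing the cartridges.

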